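# Load the inclined spacer magazine

## Task

Load the two steel spacer sleeves end to end into the leaning tube of the spacer magazine: the long plain sleeve first so that it slides down to the bottom, then the short grooved one on top of it. Then swing the keeper arm shut across the mouth of the tube, fully home against its stop, and let go, leaving the other things on the table where they are.

Things in the scene. Friction and masses are not known exactly. Their poses are not given: they have to be found in the camera images.
- tube: Aluminium magazine tube on a grey post and base plate, fixed. It leans 30 deg from vertical, mouth toward the robot. Origin: centre of the bore's closed bottom; z runs up the axis out of the mouth; x points away from the robot and upward, square to the axis; y is level. Bore 41 mm diameter, wall 3 mm, a 7 mm sight slot along the -x side. Released in the bore, sleeves slide down by their weight.
- long_sleeve: Loose steel sleeve, plain, standing upright: 36 mm diameter, 80 mm long, 0.1 to 0.2 kg; both ends alike and slightly chamfered. Origin: centre of its lower end; z is its axis.
- long_sleeve_mid (a point): Middle of the long plain sleeve, on its axis, 40 mm from either end.
- short_sleeve: Loose steel sleeve standing upright, with a groove 14 mm wide and 4 mm deep round its middle: 36 mm diameter, 62 mm long, 0.1 to 0.2 kg; both ends alike and slightly chamfered. Origin: centre of its lower end; z is its axis.
- short_sleeve_mid (a point): Middle of the short grooved sleeve, on its axis, 31 mm from either end.
- keeper (a joint): Swing angle (rad) of the flat steel keeper arm about the tube's z: 0 = shut, across the mouth, at its stop; 1.7 to 2.3 at the start, open to the tube's -y side; limit 2.4. At angle q the arm points along (-cos q, -sin q) in the tube's x, y. Light friction (about 1 N at the knob); it stays where left. 16 mm wide, 5 mm thick, underside 1 mm above the rim; both sleeves, fully down, lie clear below it.
- keeper_pivot (a point): Pivot of the keeper arm, level with the arm's upper face; in the tube's frame 40 mm along x and 156 mm along z.
- keeper_knob (a point): Middle of the black round knob on the keeper arm, 58 mm from the pivot. The knob is 14 mm in diameter and 30 mm tall, its axis along the tube's z; this point is 15 mm above the arm's upper face.
- steel_cone: Loose bystander: cone-topped steel drum 49 mm wide, 76 mm tall, not a sleeve; stays where it is. Origin: centre of its underside.
- needle_file: Loose bystander: needle file with a wooden handle, 153 mm long, lying flat. Origin: underside, mid-length.
- pen: Loose bystander: black and white pen, 135 mm long, 17 mm thick, lying flat. Origin: underside, mid-length.
- caliper: Loose bystander: caliper, 208 mm long, lying flat at the right. Origin: underside, centre.
- tube_mouth (a point): Centre of the mouth's rim, 150 mm along the tube's z from its bottom. From 138 mm the steel mouth flares outward to about 49 mm bore at the rim (56 mm outside). Behind the tube, on its +x side, stand the post (26 to 41 mm from the axis, up to z = 143 mm) and the keeper's pivot lug (27 to 53 mm from the axis, up to z = 150 mm).

How it is judged:
On the way, in this order (a step that is already met when the one before it is completed fails the run):
1. the long plain sleeve lies at the bottom of the tube (z of long_sleeve_mid in the frame of tube between 0.034 and 0.046 m and x of long_sleeve_mid in the frame of tube between -0.006 and 0.006 m and y of long_sleeve_mid in the frame of tube between -0.006 and 0.006 m), for 0.2 s.
2. the short grooved sleeve lies in the tube on top of the long one (z of short_sleeve_mid in the frame of tube between 0.104 and 0.118 m and x of short_sleeve_mid in the frame of tube between -0.006 and 0.006 m and y of short_sleeve_mid in the frame of tube between -0.006 and 0.006 m), for 0.2 s.
At the end, for the whole second after the job is handed in: Both sleeves rest in the tube, within 6 mm of its axis: the long plain one at the bottom (its middle 34 to 46 mm up the tube), the short grooved one on it (its middle 104 to 118 mm up), both still, and the keeper arm is shut to within 0.12 rad of its stop (all of step 1 and all of step 2 and linear speed of each of long_sleeve, short_sleeve below 0.02 m/s and value of joint keeper below 0.12 rad); the robot touches nothing.
It fails at once if the steel drum is moved by more than 30 mm (distance of steel_cone from where it was at the start of the episode above 0.03 m).
It fails at once if the needle file is moved by more than 30 mm (distance of needle_file from where it was at the start of the episode above 0.03 m).
It fails at once if the pen is moved by more than 30 mm (distance of pen from where it was at the start of the episode above 0.03 m).
It fails at once if the caliper is moved by more than 30 mm (distance of caliper from where it was at the start of the episode above 0.03 m).
It also fails if it takes over 69 s, if anything falls off the work surface, if the arm or the gripper's body presses on something with over 40 N, if the wrist force passes 120 N, or if a joint passes its speed limit or range.

## Robot

A 6-joint arm with a two-finger parallel gripper is mounted at the origin on a cart in front of the work surface, level with it; the furniture and walls round the work are solid. World frame = base frame: x ahead of the robot, y to its left, z up, the work surface at z = 0. Lengths are in m, angles in rad, forces in N, time in s.
With the tool pointing down it reaches from about 0.35 to 0.975 m from the base axis. Payload 4.9 kg.
Tool frame: the origin (TCP) lies midway between the tips of the shut fingers; the grasp point (between the pads) lies ctrl.grip_point_offset behind it (ctrl.grip_point_offset is the distance from the TCP to the grasp point, in m); x points along the fingers, y is the direction in which the jaws open and shut, and the axes are right-handed (so a half turn about x gives the same grasp; the last joint's range is limited). The gripper opens to 85 mm and grips with 20 to 120 N. Pads are 22 mm wide; open, the fingers measure 114 mm over their backs; the gripper's body (76 mm by 85 mm) begins 54 mm behind the grasp point. The pads swing forward as they close: fully open they stand 13 mm farther back than shut.
Start: joints at [1.003, 0.053, 1.613, -0, 1.476, -0.119], TCP at [0.271, 0.563, 0.231] pointing down, gripper open.
Joint ranges: [-3.01, 3.01], [-1.01, 2.22], [0.06, 2.58], [-1.02, 4.17], [0.09, 2.62], [-3.14, 3.14]. Speed limits (rad/s): [2.57, 2.57, 3.14, 3.14, 3.14, 3.14].

## Interface

Orientations are given as a rotation vector (axis times angle).
In Python, from station import ctrl gives the robot as it stands. The module is installed in compiled form; this text tells all that it offers.
- The arm moves only by the tool drive_tool, never from a script. Its argument "commands" is text: rows parted by semicolons, each of 5 numbers parted by spaces: the closure, from -1 (fully open) to 1 (shut), so that 0 is half open, then the shift along the tool's x, y, z in units of 40 mm (1.0 is 40 mm), then the turn about the tool's x in units of 5 degrees (1.0 is 5 degrees). A call has 1 to 8 rows; each row is the pose to reach, as a shift and turn from the pose commanded when the call began, along the tool's axes at that moment; what a row does not reach only later rows make up. A row lasts 1/12 s, in which the tool goes at most 41.7 mm and 7.16 degrees, less where a joint would pass 70% of its speed; a pose out of reach is approached as far as the arm can. A call with a gripper value outside its range is refused whole. The fingers move at their own pace and stop on an object; "newtons" is the grip in N (left out, the last holds). Time passes only in rows, so rows that repeat a pose let the fingers close. It gives the time, the measured TCP pose, the force and the opening at its end, in the units of the state.
- ctrl.get_obs(): the state, without advancing time (a new reading comes with each control period).
- ctrl.get_image(name): name is "side" or "top"; returns (picture, depth): 384x512x3 uint8, blue, green, red; 384x512 float32, m along the optical axis (not along the pixel's ray), 0 where there is no reading.
- ctrl.camera_info(name): a dict with "K" (3x3 intrinsics, pixels), "T" (4x4, takes a point from camera to world coordinates). Camera axes: x right, y down, z forward; pixel columns grow to the right and rows downward; lengths in m; the calibration is good to about 2 mm. A picture is of the moment at which its call begins. camera_info takes no time and is no camera call.
- ctrl.finish_job(): hands the job in, once; it reports no verdict.
The state is a dict: "t": time; "q": joint angles; "dq": joint speeds; "effort": joint torques, N m; "tool_pos": TCP position; "tool_rot": TCP orientation; "contact_force": force on the tool from outside, world axes, zero at the start; "wrist_torque": the same for the moment, N m; "opening": finger opening in m.
Only numpy, scipy, OpenCV 4.12 (cv2) and the standard library are available. Lean on these libraries where they do the work, as an engineer would, in place of code of your own. Each camera call takes 0.05 s, during which the arm holds its last target.

## Working session

There is one attempt and no reset: what is moved stays moved. The work goes in short steps, Python scripts to look and compute and a tool call to move; the robot and the scene stay as the last step left them, time stands still between calls to the robot, and variables do not carry over. Pictures are saved under pics/ and viewed, and the job is handed in when it is done.

Besides the shell and the picture viewer there is one more tool, called after ">>>" as name(argument=value, ...), one argument or row to a line, values as JSON. drive_tool: Moves the arm, as the interface text tells. Its arguments: {"type":"object","properties":{"commands":{"type":"string"},"newtons":{"type":"number"}},"required":["commands"]}

```bash
mkdir -p pics; cat > h.py <<'E'
import numpy as np, cv2
from station import ctrl
def grab(n,tag):
    im,d=ctrl.get_image(n); cv2.imwrite(f'pics/{tag}_{n}.png',im); np.save(f'pics/{tag}_{n}.npy',d); return im,d
def pts(n,d):
    c=ctrl.camera_info(n);K=np.array(c['K']);T=np.array(c['T'])
    v,u=np.mgrid[:d.shape[0],:d.shape[1]]
    P=np.stack([(u-K[0,2])/K[0,0]*d,(v-K[1,2])/K[1,1]*d,d],-1)
    return P@T[:3,:3].T+T[:3,3]
E
python3 - <<'E'
from h import *
for n in('side','top'):
    grab(n,'a'); c=ctrl.camera_info(n); print(n,np.round(c['K'],1).tolist(),np.round(c['T'],3).tolist())
o=ctrl.get_obs(); print(o, ctrl.grip_point_offset)
E
```

```text
side [[349.3, 0.0, 261.1], [0.0, 349.3, 189.1], [0.0, 0.0, 1.0]] [[-0.979, -0.087, 0.182, 0.279], [-0.202, 0.459, -0.865, 1.101], [-0.008, -0.884, -0.467, 0.715], [0.0, 0.0, 0.0, 1.0]]
top [[472.4, 0.0, 262.1], [0.0, 472.4, 197.0], [0.0, 0.0, 1.0]] [[0.017, -0.998, 0.057, 0.453], [-1.0, -0.016, 0.005, 0.008], [-0.004, -0.057, -0.998, 1.627], [0.0, 0.0, 0.0, 1.0]]
{'t': 0.1, 'q': array([ 1.00299482e+00,  5.32914503e-02,  1.61416542e+00, -1.83626367e-05,
        1.47600762e+00, -1.19001250e-01]), 'dq': array([ 0.00153316, -0.00227514, -0.00305303,  0.00096636,  0.00095801,
       -0.00094264]), 'effort': array([ 4.41421525e-04, -3.94905066e+01, -3.71364176e+01, -8.19332740e-05,
        3.86325803e-03,  2.46375532e-05]), 'tool_pos': array([0.27087438, 0.56261891, 0.23018037]), 'tool_rot': array([ 0.35058006,  1.54260678, -0.35337775]), 'contact_force': array([ 0.65480772, -0.58971978, -0.28320466]), 'wrist_torque': array([ 0.07397512, -0.00865022,  0.00331801]), 'opening': 0.08528546392130369} 0.0187
```

View pics/a_side.png

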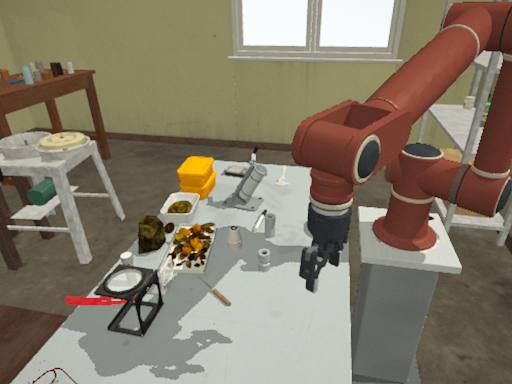

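View pics/a_top.png

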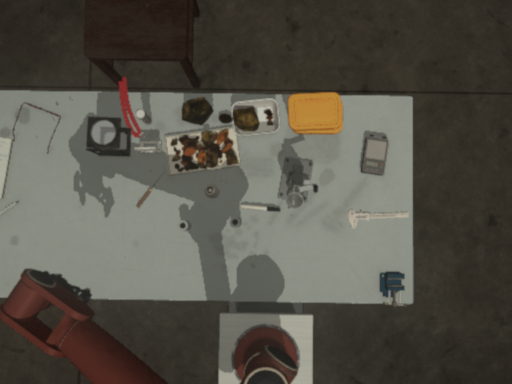

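Side view: the tube is near (250,183), the long sleeve near (269,224), the short grooved one near (264,260) and the drum near (235,236). In the top view the short sleeve is at (184,225), the long at (235,222), the drum at (212,190), the tube mouth near (296,199) and the pen at (260,207). Next I zoom in and measure.

```bash
python3 - <<'E'
from h import *
im=cv2.imread('pics/a_top.png'); cv2.imwrite('pics/a1.png',cv2.resize(im[150:240,165:345],None,fx=4.4,fy=4.4,interpolation=cv2.INTER_CUBIC))
im=cv2.imread('pics/a_side.png'); cv2.imwrite('pics/a2.png',cv2.resize(im[140:280,190:310],None,fx=4.2,fy=4.2,interpolation=cv2.INTER_CUBIC))
d=np.load('pics/a_top.npy');P=pts('top',d)
for nm,(u0,u1,v0,v1) in dict(short=(172,196,214,238),long=(224,248,210,234),drum=(200,225,178,203)).items():
    Q=P[v0:v1,u0:u1].reshape(-1,3); Q=Q[Q[:,2]>.02]
    print(nm,len(Q),Q[:,2].max().round(4)); z=Q[:,2].max(); R=Q[Q[:,2]>z-.006]; print(len(R),R.mean(0).round(4),R.min(0).round(4),R.max(0).round(4))
np.set_printoptions(linewidth=200)
print((P[150:215:2,270:326:3,2]*1000).astype(int))
E
```

```text
short 107 1.627
2 [0.453 0.008 1.627] [0.453 0.008 1.627] [0.453 0.008 1.627]
long 105 1.627
1 [0.453 0.008 1.627] [0.453 0.008 1.627] [0.453 0.008 1.627]
drum 166 1.627
4 [0.453 0.008 1.627] [0.453 0.008 1.627] [0.453 0.008 1.627]
[[   4    0   -2    1   -4    4    5    2    5   -5   -4   -2    1   -2    4    3   -5   -5   -1]
 [   1    3   -2    0   -4    4    3    2 1626   -2   -8   -5    0    0    4   -5    0    4   -5]
 [  -2   -4    1    2    6   -2   -3    5    0   -3    0   -1   -2   -2    0    0   -6   -2   -1]
 [  -2    4   -3    4    6   -3   -5   -2   -5    6    0    2    0   -2    2   -5   -3    8    3]
 [  -4    3   -2   -1   -3    6   14   12   17   12    2   -3    0    0    5    8   -4    1    3]
 [  -2   -5   -2    2    3   10   15    8   15    2    7   17    6   15   -4    3   -5   -5   -1]
 [  -3   -2    0   -4    2   10   10   14   10   18   15    6    6    6    8    0 1626    3    2]
 [  -2   -2    6   -2   -5    8    8    1   20   21   20   12    8   12   12    0    0    0    3]
 [   0   -6   -1   -5   -5    6    7    7   35   39   29   16   18    6   13    4   
[... 1666 characters left out ...]
 1   -1    0]
 [   3   -2    0    1   -2   -5  152  136    6  137  148    0    2   -1   -2   -1   -4    2   -4]
 [  -1   -2   -3    3    0    2  154  148   -4  150  159   -1    0    0    3    0    3   -2   -4]
 [  12    2    5    0    1    3  149  157  147  158    0    0    1    4    0    1    4    6    1]
 [  17   19   14   13    4   -6  157  146    0    0   -3   -4    0    3    1   -2    7    3    0]
 [  10   12   12   17    0    2    5   -1    1    1    1    1    1    2   -3    0   -5   -2    4]
 [   4   -3   -2    2    0    0    2    7    1   -5    4    2    3    0   -1    1    1    4    0]
 [   5    0    3    1   -1    0    4   -3    1    2    0    0    0    1    3    2   -2    0   -3]]
```

View pics/a1.png

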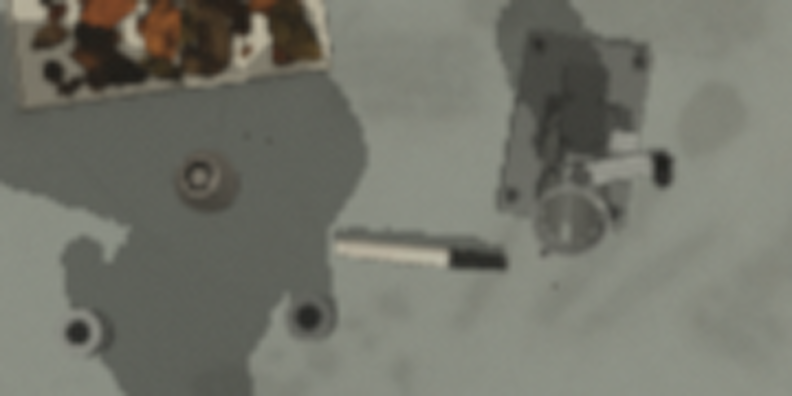

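View pics/a2.png

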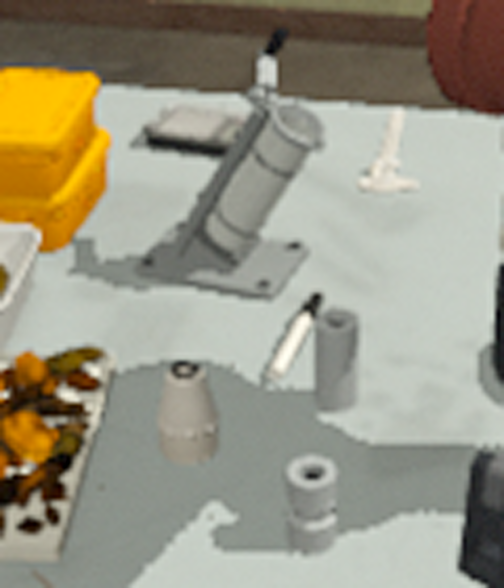

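```bash
cat >> h.py <<'E'
def ray(n,u,v):
    c=ctrl.camera_info(n);K=np.array(c['K']);T=np.array(c['T'])
    d=T[:3,:3]@np.array([(u-K[0,2])/K[0,0],(v-K[1,2])/K[1,1],1]); return T[:3,3],d
def atz(n,u,v,z):
    o,d=ray(n,u,v); return o+d*(z-o[2])/d[2]
def tri(a,b):
    A=[];B=[]
    for n,u,v in(a,b):
        o,d=ray(n,u,v); d=d/np.linalg.norm(d); M=np.eye(3)-np.outer(d,d); A.append(M);B.append(M@o)
    p=np.linalg.solve(sum(A),sum(B)); r=[np.linalg.norm(A[i]@p-B[i]) for i in(0,1)]; return p,r
def proj(n,p):
    c=ctrl.camera_info(n);K=np.array(c['K']);T=np.array(c['T'])
    q=K@(T[:3,:3].T@(np.array(p)-T[:3,3])); return q[:2]/q[2]
E
python3 - <<'E'
from h import *
from scipy.spatial.transform import Rotation as R
o=ctrl.get_obs(); print(R.from_rotvec(o['tool_rot']).as_matrix().round(4))
im=cv2.imread('pics/a_top.png')
for nm,(u0,v0,u1,v1) in dict(s=(172,212,200,240),l=(222,208,250,236),t=(270,150,330,212)).items():
    cv2.imwrite(f'pics/b_{nm}.png',cv2.resize(im[v0:v1,u0:u1],None,fx=560/(u1-u0),fy=560/(u1-u0),interpolation=cv2.INTER_CUBIC))
im=cv2.imread('pics/a_side.png')
cv2.imwrite('pics/b_ts.png',cv2.resize(im[140:220,215:285],None,fx=7,fy=7,interpolation=cv2.INTER_CUBIC))
a=[cv2.imread(f'pics/b_{k}.png') for k in 'sl']
cv2.imwrite('pics/b_sl.png',cv2.resize(np.hstack(a),(800,400)))
# dark hole centroids
im=cv2.cvtColor(cv2.imread('pics/a_top.png'),cv2.COLOR_BGR2GRAY).astype(int)
print(im[216:236,174:196]);print(im[212:232,225:247])
E
```

```text
[[-1.000e-03  4.339e-01  9.010e-01]
 [-1.600e-03  9.010e-01 -4.339e-01]
 [-1.000e+00 -1.900e-03 -2.000e-04]]
[[140 140 139 140 138 125 101  95  94  95  95  95  95  96  95  95  95  95
   96  95  95  95]
 [140 139 139 140 139 132 113  98  96  96  94  95  94  96  95  95  95  96
   95  95  94  94]
 [140 139 138 139 140 138 123  99  94  95  94  95  94  95  95  95  95  95
   95  95  95  94]
 [139 139 139 140 139 138 126 100  93  97  96  96  93  94  94  95  95  94
   95  94  95  95]
 [139 139 139 139 139 139 133 121 116 118 114 100  86  85  90  94  94  94
   94  95  95  95]
 [140 139 140 140 139 136 137 135 132 133 130 117  95  78  83  88  94  95
   95  94  94  95]
 [140 139 140 139 136 135 130 118 107 108 121 130 119  92  77  82  90  93
   94  95  95  94]
 [140 141 140 138 137 131 111  83  64  66  92 121 130 108  78  80  83  93
   95  95  95  95]
 [140 140 139 136 135 122  86  54  46  47  64 105 133 118  86  76  77  91
   95  94  94  94]
 [140 140 139 135 134 114  68  45  45  45  53  98 133 122  87  72  74  89
   94  95  95  93]
 [140 141 139 137 134 117  75  50  44  44  57 100 132 118  86
[... 2030 characters left out ...]
7  70  88  99  96  95 117 131
  132 129 129 131]
 [114 134 138 138 136 123 105  99  91  84  82  91  99  99  98 110 129 135
  135 134 133 133]
 [125 136 137 137 137 130 118 110 103 101 101 101 104 105 111 128 136 137
  137 136 136 135]
 [136 136 138 137 137 137 132 125 121 119 118 116 116 121 128 135 137 137
  137 137 136 135]
 [136 136 135 136 137 136 137 135 134 131 129 128 127 129 131 133 135 136
  137 138 137 135]
 [134 134 133 132 134 136 137 137 134 132 130 129 129 129 130 132 133 136
  136 137 137 136]
 [133 131 129 129 132 135 136 137 136 133 130 129 128 129 128 128 131 134
  136 138 137 136]
 [133 131 131 130 134 136 136 137 136 133 129 128 128 127 128 127 131 133
  136 138 139 138]]
```

View pics/b_sl.png

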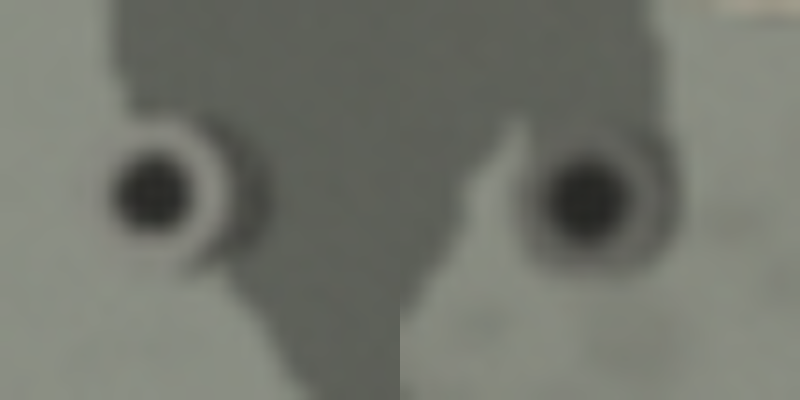

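View pics/b_t.png

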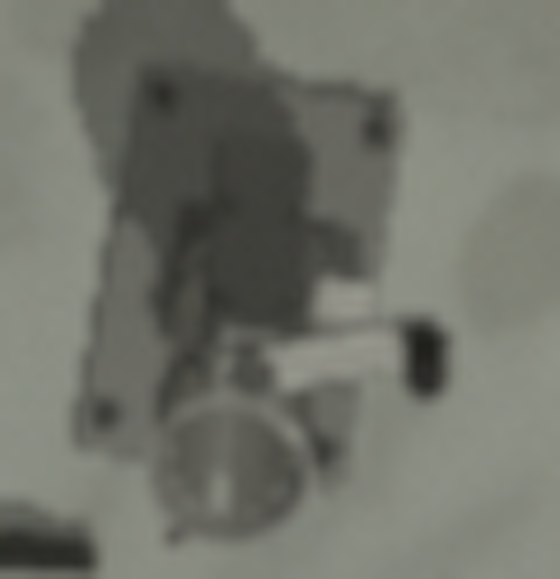

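View pics/b_ts.png

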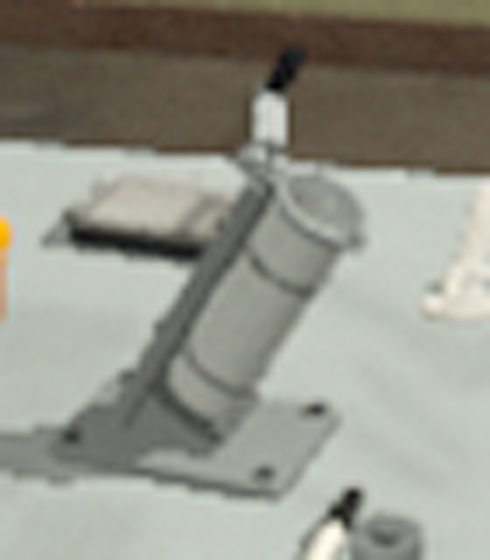

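```bash
python3 - <<'E'
from h import *
f=lambda x,y:( (x+.5)/9.3333-.5+270,(y+.5)/9.3333-.5+150)
B=[atz('top',*f(*p),.01) for p in((160,92),(378,122),(103,412),(327,450))]
print(np.round(B,4)); 
for i,j in((2,0),(3,1)): d=B[i]-B[j]; d=-d; print(np.degrees(np.arctan2(d[1],d[0])))
for i,j in((0,1),(2,3)): d=B[i]-B[j]; print(np.degrees(np.arctan2(-d[0],d[1])))
g=lambda x,y:( (x+.5)/7-.5+215,(y+.5)/7-.5+140)
m=tri(('top',*f(231,466)),('side',*g(319,213))); print('mouth',m)
k=tri(('top',*f(425,360)),('side',*g(287,68))); print('knob',k)
print('piv',tri(('top',*f(252,365)),('side',*g(262,158))))
im=cv2.cvtColor(cv2.imread('pics/a_top.png'),cv2.COLOR_BGR2GRAY).astype(float)
for nm,(u0,v0,u1,v1),h in(('short',(178,220,187,230),.062),('long',(230,217,240,227),.08)):
    w=np.clip(90-im[v0:v1,u0:u1],0,None); v,u=np.mgrid[v0:v1,u0:u1]; uu=(u*w).sum()/w.sum(); vv=(v*w).sum()/w.sum()
    print(nm,uu,vv,atz('top',uu,vv,h).round(4), proj('side',atz('top',uu,vv,h)))
# ring region check w/ depth
for n in('top','side'):
    P=pts(n,np.load(f'pics/a_{n}.npy'))
    for nm,c,h in(('s',(atz('top',182.6,225,.062)),.062),('l',atz('top',234.8,221.5,.08),.08)):
        s=(np.hypot(P[...,0]-c[0],P[...,1]-c[1])<.03)&(P[...,2]>.02)&(P[...,2]<.12)
        Q=P[s]; print(n,nm,len(Q),Q.mean(0).round(4),Q.min(0).round(3),Q.max(0).round(3))
E
```

```text
[[ 0.6758 -0.0665  0.01  ]
 [ 0.666  -0.147   0.01  ]
 [ 0.5572 -0.0472  0.01  ]
 [ 0.5446 -0.1296  0.01  ]]
-9.244761506895834
-8.149865261281102
-6.960794749912066
-8.708629767174967
mouth (array([ 0.53094933, -0.08508558,  0.15647212]), [np.float64(0.000575672381362356), np.float64(0.0005756723813625782)])
knob (array([ 0.561798  , -0.14325448,  0.21627132]), [np.float64(0.0005104777242849168), np.float64(0.0005104777242848078)])
piv (array([ 0.56302135, -0.08970041,  0.18451858]), [np.float64(0.0008527483793591372), np.float64(0.0008527483793590228)])
short 182.26431718061673 225.11600587371512 [0.4443 0.2784 0.062 ] [264.19829818 250.8900933 ]
long 234.6530612244898 221.57675244010647 [0.4588 0.1041 0.08  ] [269.90732843 214.87219721]
top s 105 [0.446  0.2755 0.0569] [0.428 0.259 0.023] [0.462 0.293 0.075]
top l 104 [0.4603 0.1017 0.0738] [0.444 0.085 0.025] [0.478 0.119 0.087]
side s 193 [0.4419 0.2901 0.0459] [0.426 0.263 0.02 ] [0.461 0.305 0.063]
side l 199 [0.4559 0.118  0.0556] [0.439 0.093 0.021] [0.475 0.13  0.081]
```

```bash
python3 - <<'E'
from h import *
from scipy.optimize import least_squares
S=[]
for n in('top','side'):
    P=pts(n,np.load(f'pics/a_{n}.npy')).reshape(-1,3); S.append(P)
def frame(yaw):
    h=np.array([np.cos(yaw),np.sin(yaw),0]);u=np.array([0,0,1.]); return np.stack([.866*h+.5*u,np.cross(u,h),-.5*h+.866*u])
F=frame(np.radians(-8.5)); m=np.array([.531,-.0851,.163])
for n,P in zip(('top','side'),S):
    Q=(P-m)@F.T; r=np.hypot(Q[:,0],Q[:,1])
    s=(r<.032)&(r>.02)&(abs(Q[:,2])<.02)&(Q[:,0]<.015); print(n,s.sum(),np.histogram(Q[s,2],np.arange(-.02,.021,.004)))
    # cylinder fit on outer wall, z -.1..-.02, facing camera, x<.015
    s=(r<.034)&(Q[:,2]<-.02)&(Q[:,2]>-.11)&(Q[:,0]<.012)&(r>.017)
    X=Q[s]; print(s.sum())
    if s.sum()>30:
        g=least_squares(lambda p:np.hypot(X[:,0]-p[0]-p[2]*(X[:,2]+.06),X[:,1]-p[1]-p[3]*(X[:,2]+.06))-.0235,[0,0,0,0],loss='soft_l1',f_scale=.003)
        print(g.x.round(4),np.median(abs(g.fun)).round(4))
    for p in((.562,-.143,.216),): pass
    K=P[(np.hypot(P[:,0]-.562,P[:,1]+.143)<.02)&(P[:,2]>.17)]; print('knob',len(K),K.mean(0).round(4),np.percentile(K[:,2],[5,50,95]).round(3))
E
```

```text
top 113 (array([ 8,  4, 16, 18, 20, 26, 17,  3,  1,  0]), array([-0.02 , -0.016, -0.012, -0.008, -0.004,  0.   ,  0.004,  0.008,
        0.012,  0.016,  0.02 ]))
104
[ 0.0034 -0.0005  0.0082  0.0169] 0.0011
knob 65 [ 0.5668 -0.1391  0.2119] [0.194 0.208 0.232]
side 70 (array([15, 10, 11,  7, 13, 13,  1,  0,  0,  0]), array([-0.02 , -0.016, -0.012, -0.008, -0.004,  0.   ,  0.004,  0.008,
        0.012,  0.016,  0.02 ]))
204
[-0.0045  0.0043 -0.0029  0.0206] 0.0013
knob 34 [ 0.5615 -0.1341  0.2122] [0.198 0.212 0.228]
```

>>> drive_tool(
  commands="-1 0 -5.3 5.9 -3.34;-1 0 -5.3 5.9 -3.34;-1 0 -5.3 5.9 -3.34;-1 0 -5.3 5.9 -3.34;-1 0 -5.3 5.9 -3.34;-1 0 -5.3 5.9 -3.34;-1 0 -5.3 5.9 -3.34;-1 0 -5.3 5.9 -3.34",
  newtons=30,
)

```text
t: 0.77
tool_pos: [0.3923, 0.2666, 0.2308]
tool_rot: [0.124, 1.567, -0.126]
contact_force: [0.3, 0.6, 0.1]
opening: 0.0857
```

```bash
cat >> h.py <<'E'
from scipy.spatial.transform import Rotation as Rn
def go(p,yaw=-9.):
    o=ctrl.get_obs();M=Rn.from_rotvec(o['tool_rot']).as_matrix();t=np.array(o['tool_pos'])
    d=M.T@(np.array(p)-t)/.04
    a=np.degrees(np.arctan2(M[1,1],M[0,1]))-90
    print('t',round(o['t'],2),'pos',t.round(4),'yaw',a.round(2),'tilt',M[:2,0].round(4),'open',round(o['opening'],4),'F',np.round(o['contact_force'],1),'-> units',d.round(3),'turn',round(-(yaw-a)/5,2))
E
python3 - <<'E'
from h import *
go((.4588,.1041,.23)); go((.4588,.1041,.045))
E
```

```text
t 0.77 pos [0.3923 0.2666 0.2308] yaw -9.12 tilt [-0.     -0.0012] open 0.0857 F [0.3 0.6 0.1] -> units [ 0.025 -3.748  2.286] turn -0.02
t 0.77 pos [0.3923 0.2666 0.2308] yaw -9.12 tilt [-0.     -0.0012] open 0.0857 F [0.3 0.6 0.1] -> units [ 4.65  -3.743  2.285] turn -0.02
```

>>> drive_tool(
  commands="-1 0 -3.78 2.3 0;-1 0 -3.78 2.3 0;-1 0 -3.78 2.3 0;-1 0 -3.78 2.3 0;-1 0 -3.78 2.3 0;-1 1 -3.78 2.3 0;-1 1.5 -3.78 2.3 0;-1 1.5 -3.78 2.3 0",
)

```text
t: 1.43
tool_pos: [0.4554, 0.1055, 0.1654]
tool_rot: [0.123, 1.578, -0.126]
contact_force: [-0.3, 0.7, -0.8]
opening: 0.0855
```

```bash
python3 - <<'E'
from h import *
go((.4588,.1041,.045))
E
```

```text
t 1.43 pos [0.4554 0.1055 0.1654] yaw -9.07 tilt [-0.0105 -0.0005] open 0.0855 F [-0.3  0.7 -0.8] -> units [ 3.01  -0.014  0.121] turn -0.01
```

>>> drive_tool(
  commands="-1 0.7 0 0 0;-1 1.4 0 0 0;-1 2.1 0 0 0;-1 2.8 0 0 0;-1 2.97 0 0 0;-1 2.97 0 0 0;-1 2.97 0 0 0;-1 2.97 0 0 0",
)

```text
t: 2.1
tool_pos: [0.4609, 0.1063, 0.0551]
tool_rot: [0.124, 1.563, -0.123]
contact_force: [-0.2, 0.3, 0.3]
opening: 0.0852
```

```bash
python3 - <<'E'
from h import *
go((.4588,.1041,.045)); grab('side','c'); im=cv2.imread('pics/c_side.png'); cv2.imwrite('pics/c1.png',cv2.resize(im[150:280,220:370],None,fx=4,fy=4))
E
```

```text
t 2.1 pos [0.4609 0.1063 0.0551] yaw -8.99 tilt [0.0041 0.0003] open 0.0852 F [-0.2  0.3  0.3] -> units [ 0.252 -0.063 -0.044] turn 0.0
```

View pics/c1.png

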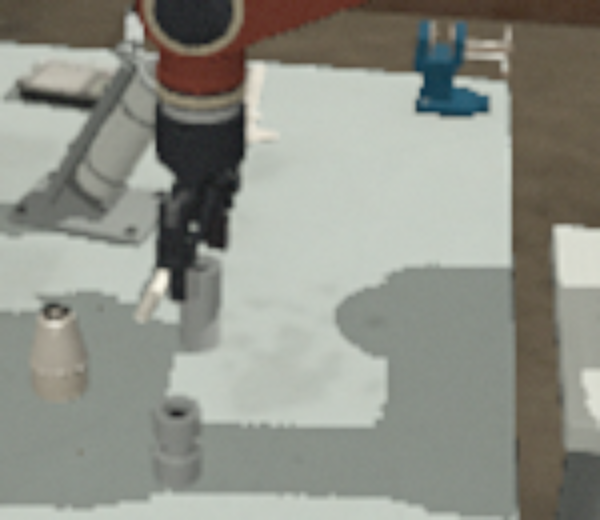

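```bash
python3 - <<'E'
from h import *
o=ctrl.get_obs(); print(o['t'],o['tool_pos'])
for s in(-1,1):
    p=np.array([.4609+s*.156*.05,.1063+s*.05,.068]); q=proj('side',p); print(s,(q-[220,150])*4)
print((proj('side',[.4588,.1041,.08])-[220,150])*4)
E
```

```text
2.15 [0.4609791  0.10624257 0.05514306]
-1 [215.63119259 243.41845488]
1 [176.44019248 303.70224266]
[199.64908302 259.49941348]
```

The picture shows the fingers straddling the sleeve, one near (180,290) and the other near (222,235), with the sleeve top at (200,260) between them. This matches the projection. Lower a little, then close.

>>> drive_tool(
  commands="-1 0.12 -0.05 -0.04 0;-1 0.12 -0.05 -0.04 0;-1 0.12 -0.05 -0.04 0;0.3 0.12 -0.05 -0.04 0;1 0.12 -0.05 -0.04 0;1 0.12 -0.05 -0.04 0;1 0.12 -0.05 -0.04 0;1 0.12 -0.05 -0.04 0",
  newtons=30,
)

```text
t: 2.82
tool_pos: [0.4573, 0.1043, 0.0479]
tool_rot: [0.124, 1.567, -0.123]
contact_force: [-0.3, 1.2, 0.1]
opening: 0.0353
```

```bash
python3 - <<'E'
from h import *
go((.4588,.1041,.045))
E
```

```text
t 2.82 pos [0.4573 0.1043 0.0479] yaw -9.01 tilt [0.0003 0.0002] open 0.0353 F [-0.3  1.2  0.1] -> units [0.072 0.001 0.038] turn -0.0
```

>>> drive_tool(
  commands="1 -0.9 0 0 0;1 -1.8 0 0 0;1 -2.7 0 0 0;1 -3.6 0 0 0;1 -4.5 0 0 0;1 -5.0 0 0 0;1 -5.0 0 0 0;1 -5.0 0 0 0",
)

```text
t: 3.48
tool_pos: [0.4576, 0.1042, 0.2485]
tool_rot: [0.124, 1.565, -0.123]
contact_force: [0.4, 0.2, -1.8]
opening: 0.0351
```

```bash
python3 - <<'E'
from h import *
go((.532,-.085,.245))
E
```

```text
t 3.48 pos [0.4576 0.1042 0.2485] yaw -9.01 tilt [0.0022 0.0001] open 0.0351 F [ 0.4  0.2 -1.8] -> units [ 0.092 -4.381  2.579] turn -0.0
```

>>> drive_tool(
  commands="1 0 -0.8 0.45 0;1 0 -1.6 0.9 0;1 0 -2.3 1.35 0;1 0 -3.0 1.8 0;1 0 -3.7 2.2 0;1 0 -4.38 2.58 0;1 0 -4.38 2.58 0;1 0 -4.38 2.58 0",
)

```text
t: 4.15
tool_pos: [0.5303, -0.0858, 0.2441]
tool_rot: [0.127, 1.573, -0.124]
contact_force: [-0.2, 0.2, -2.2]
opening: 0.0353
```

```bash
python3 - <<'E'
from h import *
go((.532,-.085,.238)); 
for n,(a,b,c,d) in(('side',(100,240,190,320)),('top',(140,240,230,350))):
    im,_=grab(n,'d'); cv2.imwrite(f'pics/d1_{n}.png',cv2.resize(im[a:b,c:d],None,fx=4.5,fy=4.5,interpolation=cv2.INTER_CUBIC))
go((.532,-.085,.238))
E
```

```text
t 4.15 pos [ 0.5303 -0.0858  0.2441] yaw -9.17 tilt [-0.0058  0.002 ] open 0.0353 F [-0.2  0.2 -2.2] -> units [0.152 0.025 0.039] turn -0.03
t 4.25 pos [ 0.5304 -0.0842  0.2452] yaw -9.01 tilt [-0.004   0.0016] open 0.0353 F [-0.8  0.6 -1.5] -> units [ 0.181 -0.013  0.043] turn -0.0
```

View pics/d1_side.png

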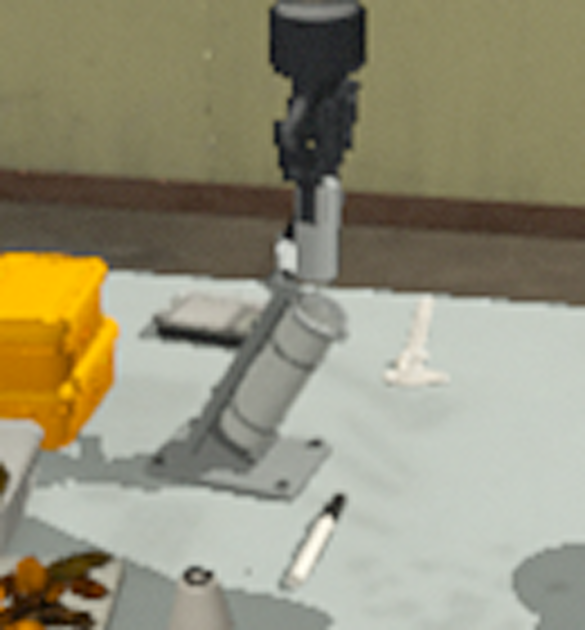

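View pics/d1_top.png

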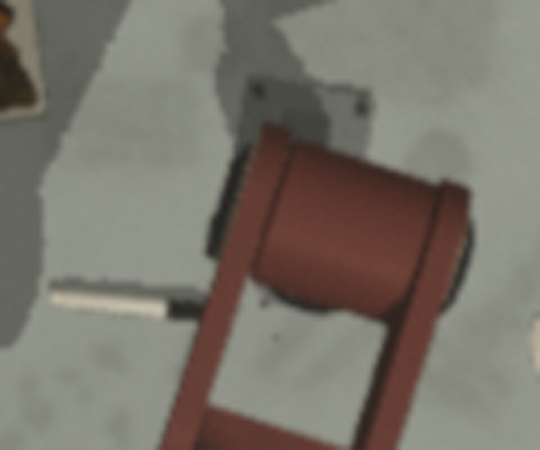

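The side view shows the sleeve held upright with its lower end near (317,278), straight over the mouth ellipse near (320,312). Lower it to the mouth.

>>> drive_tool(
  commands="1 0.25 0 0.04 0;1 0.5 0 0.04 0;1 0.75 0 0.04 0;1 0.9 0 0.04 0;1 0.9 0 0.04 0",
  newtons=20,
)

```text
t: 4.67
tool_pos: [0.5358, -0.0837, 0.2187]
tool_rot: [0.122, 1.558, -0.121]
contact_force: [-5.1, 4.9, 23.4]
opening: 0.0358
```

```bash
python3 - <<'E'
from h import *
go((.532,-.085,.200)); go((.509,-.081,.173))
E
```

```text
t 4.67 pos [ 0.5358 -0.0837  0.2187] yaw -8.88 tilt [0.0093 0.0002] open 0.0358 F [-5.1  4.9 23.4] -> units [ 0.467 -0.048 -0.092] turn 0.02
t 4.67 pos [ 0.5358 -0.0837  0.2187] yaw -8.88 tilt [0.0093 0.0002] open 0.0358 F [-5.1  4.9 23.4] -> units [ 1.136 -0.039 -0.682] turn 0.02
```

>>> drive_tool(
  commands="1 -0.4 0 -0.1 0;1 -0.4 0 -0.1 0;1 -0.4 0 -0.1 0;1 -0.4 0 -0.1 0",
)

```text
t: 5.0
tool_pos: [0.5285, -0.0839, 0.2259]
tool_rot: [0.123, 1.569, -0.123]
contact_force: [-0.4, 0.4, -2.3]
opening: 0.0357
```

```bash
python3 - <<'E'
from h import *
go((.530,-.0845,.200));
im,_=grab('side','e'); cv2.imwrite('pics/e1.png',cv2.resize(im[125:205,225:295],None,fx=7,fy=7,interpolation=cv2.INTER_CUBIC))
E
```

```text
t 5.0 pos [ 0.5285 -0.0839  0.2259] yaw -8.96 tilt [-0.002   0.0006] open 0.0357 F [-0.4  0.4 -2.3] -> units [ 0.647 -0.009  0.041] turn 0.01
```

View pics/e1.png

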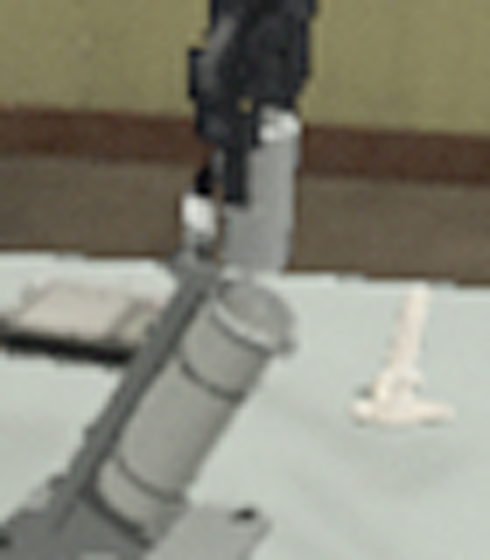

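The sleeve has already tilted about 7° in the grip, the right way: top at (285,120), bottom at (258,265). I will shift so the lower end lies inside the rim, then descend.

>>> drive_tool(
  commands="1 0 0 -0.2 0;1 0.2 0 -0.2 0;1 0.4 0 -0.2 0;1 0.6 0 -0.22 0;1 0.65 0 -0.24 0;1 0.65 0 -0.24 0",
)

```text
t: 5.55
tool_pos: [0.5187, -0.0829, 0.1998]
tool_rot: [0.124, 1.57, -0.123]
contact_force: [0.1, -0.8, -0.2]
opening: 0.0355
```

```bash
python3 - <<'E'
from h import *
go((.508,-.081,.173));
im,_=grab('side','f'); cv2.imwrite('pics/f1.png',cv2.resize(im[125:205,225:295],None,fx=7,fy=7,interpolation=cv2.INTER_CUBIC))
E
```

```text
t 5.55 pos [ 0.5187 -0.0829  0.1998] yaw -9.02 tilt [-0.003   0.0009] open 0.0355 F [ 0.1 -0.8 -0.2] -> units [ 0.67   0.004 -0.27 ] turn -0.0
```

View pics/f1.png

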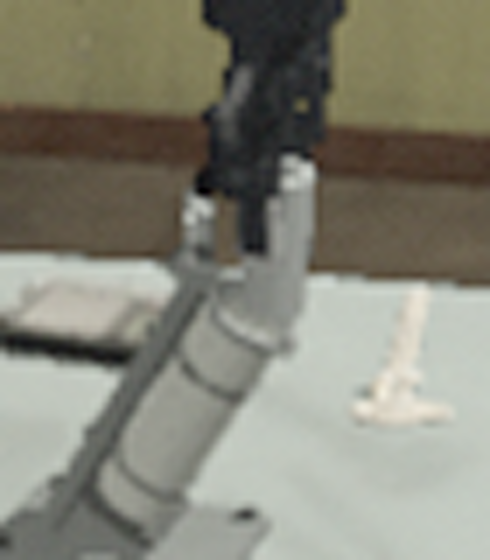

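The lower end is now inside the mouth: the sleeve's right side meets the rim at about (300,320). Continue back and down so that it levers over the near lip.

>>> drive_tool(
  commands="1 0.12 0 -0.05 0;1 0.24 0 -0.12 0;1 0.36 0 -0.18 0;1 0.46 0 -0.26 0;1 0.46 0 -0.3 0;1 0.46 0 -0.3 0",
)

```text
t: 6.1
tool_pos: [0.5123, -0.0813, 0.1897]
tool_rot: [0.123, 1.553, -0.123]
contact_force: [3.9, 3.4, 15.1]
opening: 0.0352
```

```bash
python3 - <<'E'
from h import *
go((.508,-.081,.173));
im,_=grab('side','g'); cv2.imwrite('pics/g1.png',cv2.resize(im[125:205,225:295],None,fx=7,fy=7,interpolation=cv2.INTER_CUBIC))
E
```

```text
t 6.1 pos [ 0.5123 -0.0813  0.1897] yaw -8.99 tilt [ 0.0142 -0.0011] open 0.0352 F [ 3.9  3.4 15.1] -> units [ 0.417 -0.01  -0.114] turn 0.0
```

View pics/g1.png

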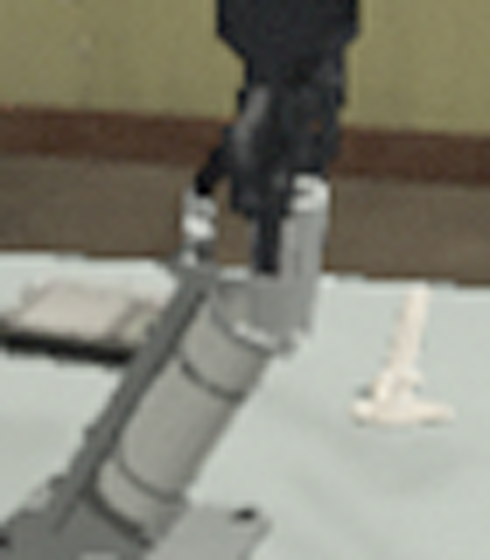

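The lower end is now sitting on the near lip, at about (305,335), so I went back too early. I will lift and tilt it further by pressing the far edge on the far lip, which worked before.

>>> drive_tool(
  commands="1 -0.5 0 0 0;1 -0.95 0 0 0;1 -0.95 0 0.3 0;1 -0.95 0 0.38 0;1 -0.95 0 0.38 0;1 -0.95 0 0.38 0",
  newtons=25,
)

```text
t: 6.65
tool_pos: [0.5221, -0.0834, 0.22]
tool_rot: [0.124, 1.57, -0.123]
contact_force: [-0.4, 0.3, -0.9]
opening: 0.0353
```

```bash
python3 - <<'E'
from h import *
go((.5275,-.0845,.216));
im,_=grab('side','i'); cv2.imwrite('pics/i1.png',cv2.resize(im[125:205,225:295],None,fx=7,fy=7,interpolation=cv2.INTER_CUBIC))
E
```

```text
t 6.65 pos [ 0.5221 -0.0834  0.22  ] yaw -9.01 tilt [-0.0024  0.0006] open 0.0353 F [-0.4  0.3 -0.9] -> units [ 0.1   -0.006  0.138] turn -0.0
```

View pics/i1.png

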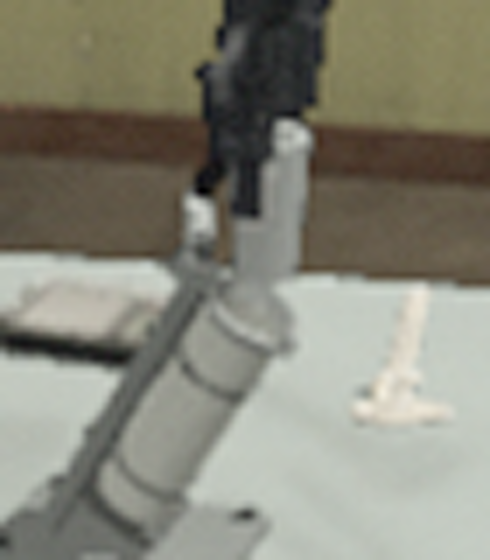

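```bash
python3 - <<'E'
from h import *
for p in((.531,-.0851,.1565),(.531,-.0845,.163),(.5335,-.0851,.172),(.522,-.0834,.24),(.522-.0023,-.083,.252)): print(p,((proj('side',p)-[225,125])*7).round(0))
# TCP/gripper calibration check earlier: vertical sleeve at d: bottom centre
print((proj('side',(.5304,-.0842,.197))-[190,100])*4.5, (proj('side',(.5304,-.0842,.277))-[190,100])*4.5)
E
```

```text
(0.531, -0.0851, 0.1565) [247. 315.]
(0.531, -0.0845, 0.163) [247. 305.]
(0.5335, -0.0851, 0.172) [242. 289.]
(0.522, -0.0834, 0.24) [262. 174.]
(0.5197, -0.083, 0.252) [266. 153.]
[316.30322511 271.38753377] [315.39632327 180.45857276]
```

>>> drive_tool(
  commands="1 0 0 0.12 0;1 0 0 0.24 0;1 0 0 0.24 0;1 0.15 0 0.24 0;1 0.3 0 0.24 0;1 0.4 0 0.24 0;1 0.4 0 0.24 0",
)

```text
t: 7.28
tool_pos: [0.5332, -0.0857, 0.2097]
tool_rot: [0.122, 1.564, -0.125]
contact_force: [-7.6, 1.0, 16.8]
opening: 0.0354
```

```bash
python3 - <<'E'
from h import *
go((.532,-.0845,.195));
im,_=grab('side','j'); cv2.imwrite('pics/j1.png',cv2.resize(im[125:205,225:295],None,fx=7,fy=7,interpolation=cv2.INTER_CUBIC))
E
```

```text
t 7.28 pos [ 0.5332 -0.0857  0.2097] yaw -9.01 tilt [ 0.0027 -0.002 ] open 0.0354 F [-7.6  1.  16.8] -> units [ 0.367  0.027 -0.035] turn -0.0
```

View pics/j1.png

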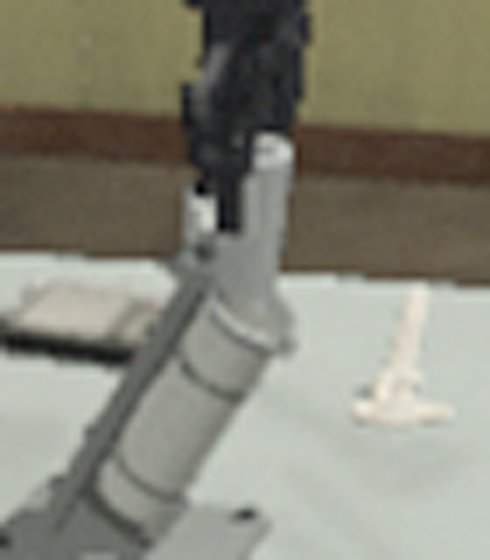

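The lower end now bears on the far lip, near (215,290), with a gap on the near side at about (285,320). Move back about 5 mm and continue down.

>>> drive_tool(
  commands="1 0.2 0 -0.1 0;1 0.3 0 -0.15 0;1 0.4 0 -0.18 0;1 0.45 0 -0.2 0;1 0.45 0 -0.2 0",
)

```text
t: 7.75
tool_pos: [0.5252, -0.0844, 0.1908]
tool_rot: [0.122, 1.564, -0.125]
contact_force: [-6.8, 1.2, 12.6]
opening: 0.0355
```

```bash
python3 - <<'E'
from h import *
go((.532,-.0845,.195));
im,_=grab('side','k'); cv2.imwrite('pics/k1.png',cv2.resize(im[125:205,225:295],None,fx=7,fy=7,interpolation=cv2.INTER_CUBIC))
E
```

```text
t 7.75 pos [ 0.5252 -0.0844  0.1908] yaw -9.02 tilt [ 0.0029 -0.0018] open 0.0355 F [-6.8  1.2 12.6] -> units [-0.106  0.025  0.168] turn -0.0
```

View pics/k1.png

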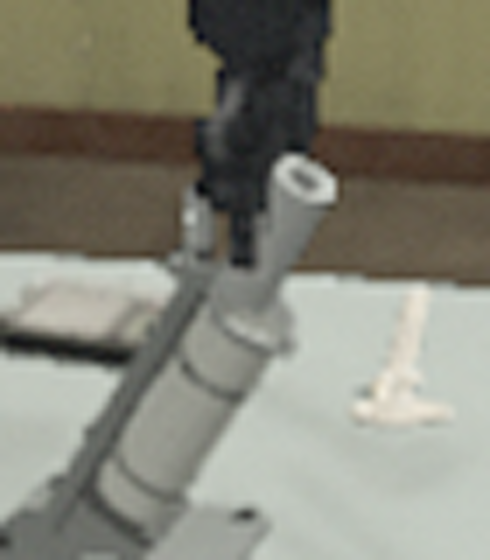

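The sleeve now leans about 24°, with its top at (303,180), nearly along the tube. Ease it back slightly and feed it in along the axis.

>>> drive_tool(
  commands="1 -0.1 0 -0.12 0;1 -0.05 0 -0.12 0;1 0.1 0 -0.08 0;1 0.25 0 -0.02 0;1 0.35 0 0.02 0;1 0.35 0 0.02 0",
)

```text
t: 8.3
tool_pos: [0.5248, -0.083, 0.1709]
tool_rot: [0.125, 1.57, -0.121]
contact_force: [1.1, 3.9, -3.7]
opening: 0.0347
```

```bash
python3 - <<'E'
from h import *
go((.532,-.0845,.175));
im,_=grab('side','l'); cv2.imwrite('pics/l1.png',cv2.resize(im[125:205,225:295],None,fx=7,fy=7,interpolation=cv2.INTER_CUBIC))
E
```

```text
t 8.3 pos [ 0.5248 -0.083   0.1709] yaw -9.0 tilt [-0.0023  0.0027] open 0.0347 F [ 1.1  3.9 -3.7] -> units [-0.103 -0.008  0.183] turn 0.0
```

View pics/l1.png

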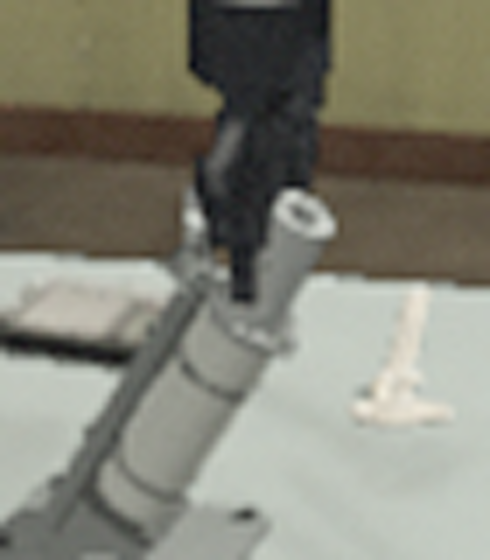

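It is in by roughly 20 mm and aligned, with the force small. Release it.

>>> drive_tool(
  commands="0.3 0 0 0 0;-0.3 0 0 0 0;-1 0 0 0 0;-1 0 0 0 0;-1 0 0 0 0;-1 0 0 0 0",
)

```text
t: 8.85
tool_pos: [0.5255, -0.0844, 0.1739]
tool_rot: [0.123, 1.566, -0.124]
contact_force: [-0.0, 0.3, -0.7]
opening: 0.0852
```

```bash
python3 - <<'E'
from h import *
go((.532,-.0845,.26));
im,_=grab('side','m'); cv2.imwrite('pics/m1.png',cv2.resize(im[125:205,225:295],None,fx=7,fy=7,interpolation=cv2.INTER_CUBIC))
E
```

```text
t 8.85 pos [ 0.5255 -0.0844  0.1739] yaw -9.03 tilt [ 0.001  -0.0008] open 0.0852 F [-0.   0.3 -0.7] -> units [-2.152  0.021  0.163] turn -0.01
```

View pics/m1.png

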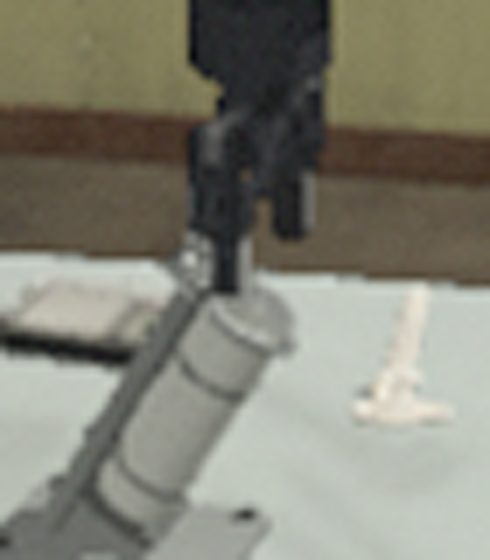

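The long sleeve has slid into the tube; the mouth looks empty around (255,310). Now lift and go for the short sleeve.

>>> drive_tool(
  commands="-1 -0.8 0 0 0;-1 -1.6 0 0 0;-1 -2.2 0 0 0;-1 -2.2 0.9 -0.2 0;-1 -2.2 1.8 -0.4 0;-1 -2.2 2.7 -0.6 0;-1 -2.2 3.6 -0.8 0;-1 -2.2 4.5 -1 0",
)

```text
t: 9.57
tool_pos: [0.5137, 0.1015, 0.2618]
tool_rot: [0.124, 1.566, -0.124]
contact_force: [0.2, 0.5, -0.8]
opening: 0.0852
```

```bash
python3 - <<'E'
from h import *
go((.4443,.2784,.15));
im,_=grab('top','n');im2,_=grab('side','n'); cv2.imwrite('pics/n1.png',np.hstack([cv2.resize(im[140:220,260:340],None,fx=5,fy=5,interpolation=cv2.INTER_CUBIC),cv2.resize(im2[125:205,215:295],None,fx=5,fy=5,interpolation=cv2.INTER_CUBIC)]))
E
```

```text
t 9.57 pos [0.5137 0.1015 0.2618] yaw -9.05 tilt [ 0.0011 -0.0002] open 0.0852 F [ 0.2  0.5 -0.8] -> units [ 2.791  4.096 -2.412] turn -0.01
```

View pics/n1.png

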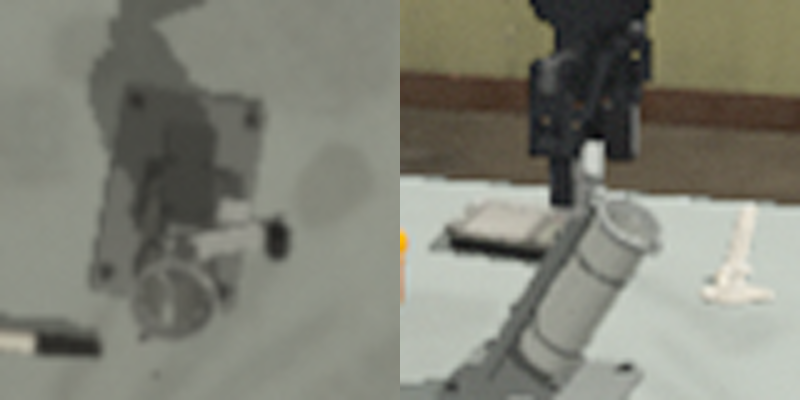

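The mouth is clear in both views and the keeper is unmoved, with its knob at (275,238). On to the short sleeve.

>>> drive_tool(
  commands="-1 0 0.8 -0.5 0;-1 0 1.6 -1 0;-1 0 2.4 -1.45 0;-1 0 3.2 -1.9 0;-1 0.6 4.1 -2.41 0;-1 1.3 4.1 -2.41 0;-1 2.0 4.1 -2.41 0;-1 2.7 4.1 -2.41 0",
)

```text
t: 10.33
tool_pos: [0.4445, 0.2773, 0.1524]
tool_rot: [0.122, 1.566, -0.123]
contact_force: [0.2, 0.0, -0.2]
opening: 0.0854
```

>>> drive_tool(
  commands="-1 0.1 0 0 0;-1 0.1 0 0 0;-1 0.1 0 0 0",
)

```text
t: 10.58
tool_pos: [0.4454, 0.2768, 0.1506]
tool_rot: [0.125, 1.566, -0.124]
contact_force: [-0.1, -0.3, 1.6]
opening: 0.0851
```

```bash
python3 - <<'E'
from h import *
go((.4443,.2784,.033));
im,_=grab('side','o'); cv2.imwrite('pics/o1.png',cv2.resize(im[150:280,220:370],None,fx=4,fy=4))
E
```

```text
t 10.58 pos [0.4454 0.2768 0.1506] yaw -9.06 tilt [0.0014 0.0004] open 0.0851 F [-0.1 -0.3  1.6] -> units [ 2.94   0.032 -0.037] turn -0.01
```

View pics/o1.png

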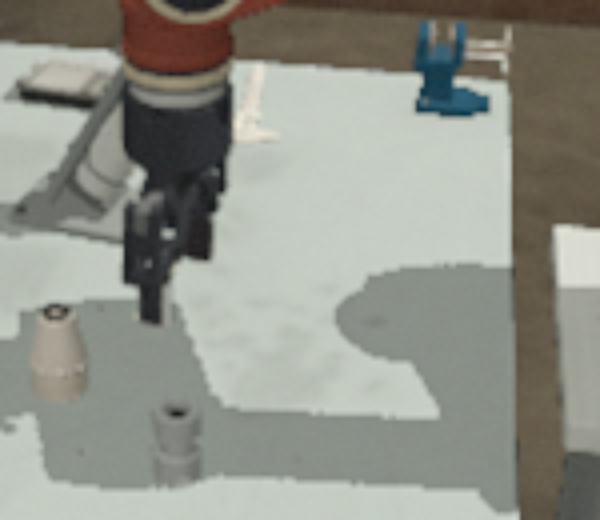

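The gripper is over the short sleeve at (178,410), which still stands where it was. Descend and close.

>>> drive_tool(
  commands="-1 0.8 0 0 0;-1 1.6 0.03 -0.03 0;-1 2.3 0.03 -0.03 0;-1 2.75 0.03 -0.03 0;-1 2.92 0.03 -0.03 0;-1 2.92 0.03 -0.03 0;-1 2.92 0.03 -0.03 0",
)

```text
t: 11.22
tool_pos: [0.4451, 0.279, 0.0346]
tool_rot: [0.125, 1.564, -0.123]
contact_force: [-0.2, -0.7, 0.7]
opening: 0.0853
```

>>> drive_tool(
  commands="0.3 0 0 0 0;1 0 0 0 0;1 0 0 0 0;1 0 0 0 0;1 0 0 0 0;1 0 0 0 0",
  newtons=30,
)

```text
t: 11.72
tool_pos: [0.4443, 0.2789, 0.0336]
tool_rot: [0.124, 1.566, -0.123]
contact_force: [-0.2, -0.1, 5.2]
opening: 0.0354
```

```bash
python3 - <<'E'
from h import *
go((.4443,.2784,.24));
im,_=grab('side','p'); cv2.imwrite('pics/p1.png',cv2.resize(im[180:280,220:320],None,fx=5,fy=5))
E
```

```text
t 11.72 pos [0.4443 0.2789 0.0336] yaw -9.01 tilt [0.0018 0.0007] open 0.0354 F [-0.2 -0.1  5.2] -> units [-5.159 -0.007  0.011] turn -0.0
```

View pics/p1.png

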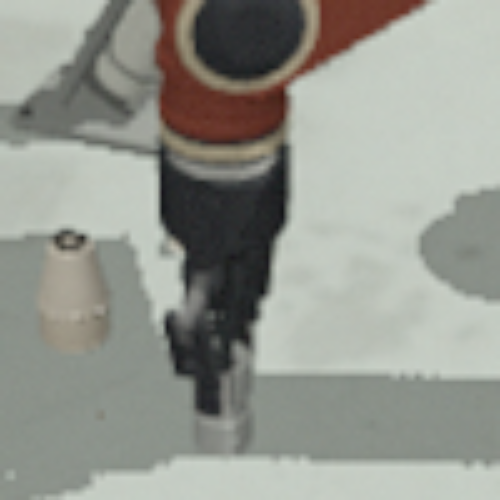

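Gripped on the upper land: the opening of 35.4 mm matches the full diameter. Lift and carry.

>>> drive_tool(
  commands="1 -0.9 0 0 0;1 -1.8 0 0 0;1 -2.7 0 0 0;1 -3.6 0 0 0;1 -4.5 0 0 0;1 -5.2 0 0 0;1 -5.2 -0.8 0.2 0;1 -5.2 -1.6 0.45 0",
)

```text
t: 12.43
tool_pos: [0.4516, 0.213, 0.2428]
tool_rot: [0.122, 1.564, -0.12]
contact_force: [0.1, -1.0, -2.6]
opening: 0.0356
```

```bash
python3 - <<'E'
from h import *
go((.532,-.085,.235));
E
```

```text
t 12.43 pos [0.4516 0.213  0.2428] yaw -8.8 tilt [0.0037 0.0011] open 0.0356 F [ 0.1 -1.  -2.6] -> units [ 0.194 -7.054  3.125] turn 0.04
```

>>> drive_tool(
  commands="1 0 -0.9 0.4 0;1 0 -1.8 0.8 0;1 0 -2.7 1.2 0;1 0 -3.6 1.6 0;1 0 -4.5 2.0 0;1 0 -5.3 2.4 0;1 0 -6.1 2.75 0;1 0 -6.8 3.1 0",
)

```text
t: 13.1
tool_pos: [0.5304, -0.0777, 0.2391]
tool_rot: [0.125, 1.569, -0.124]
contact_force: [-0.1, 0.9, -1.4]
opening: 0.035
```

>>> drive_tool(
  commands="1 0 -0.1 0 0;1 0 -0.1 0 0;1 0 -0.1 0 0",
)

```text
t: 13.35
tool_pos: [0.5298, -0.0792, 0.2394]
tool_rot: [0.125, 1.569, -0.123]
contact_force: [0.3, 0.5, -2.4]
opening: 0.0352
```

```bash
python3 - <<'E'
from h import *
go((.535,-.085,.205));
im,_=grab('side','q'); cv2.imwrite('pics/q1.png',cv2.resize(im[125:205,225:295],None,fx=7,fy=7,interpolation=cv2.INTER_CUBIC))
E
```

```text
t 13.35 pos [ 0.5298 -0.0792  0.2394] yaw -9.05 tilt [-0.002   0.0012] open 0.0352 F [ 0.3  0.5 -2.4] -> units [ 0.86  -0.125  0.154] turn -0.01
```

View pics/q1.png

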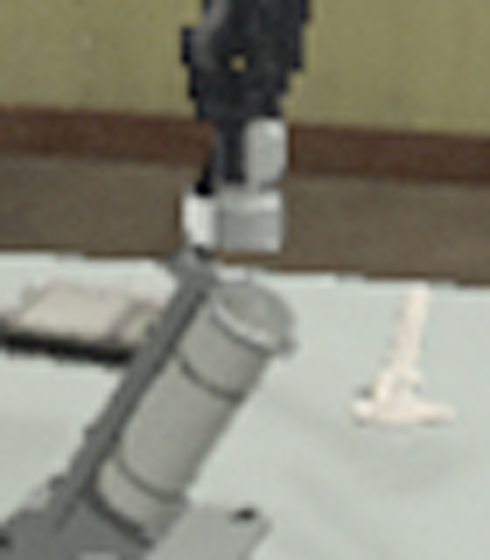

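>>> drive_tool(
  commands="1 0.2 -0.12 0.18 0;1 0.4 -0.12 0.18 0;1 0.6 -0.12 0.18 0;1 0.78 -0.12 0.18 0;1 0.9 -0.12 0.18 0;1 0.95 -0.12 0.18 0",
  newtons=25,
)

```text
t: 13.9
tool_pos: [0.5405, -0.0844, 0.2142]
tool_rot: [0.122, 1.556, -0.121]
contact_force: [-15.9, 8.1, 45.2]
opening: 0.0353
```

```bash
python3 - <<'E'
from h import *
go((.525,-.084,.198));
im,_=grab('side','r'); cv2.imwrite('pics/r1.png',cv2.resize(im[125:205,225:295],None,fx=7,fy=7,interpolation=cv2.INTER_CUBIC))
E
```

```text
t 13.9 pos [ 0.5405 -0.0844  0.2142] yaw -8.9 tilt [ 0.0115 -0.0003] open 0.0353 F [-15.9   8.1  45.2] -> units [ 0.402 -0.051 -0.388] turn 0.02
```

View pics/r1.png

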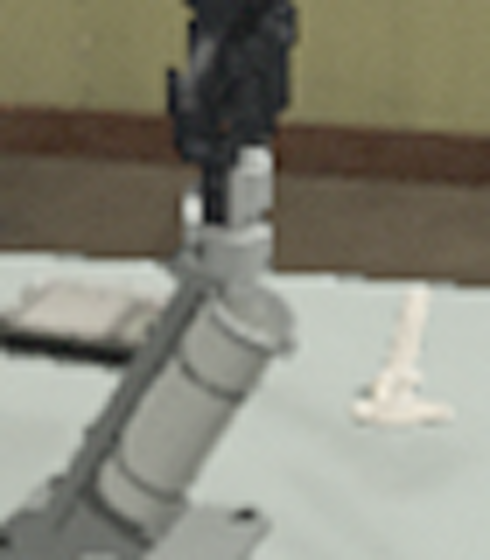

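>>> drive_tool(
  commands="1 -0.05 0 -0.1 0;1 -0.05 0 -0.2 0;1 0 0 -0.3 0;1 0 0 -0.3 0",
)

```text
t: 14.28
tool_pos: [0.5233, -0.0826, 0.2001]
tool_rot: [0.124, 1.571, -0.122]
contact_force: [-0.9, -0.6, -3.2]
opening: 0.0353
```

```bash
python3 - <<'E'
from h import *
go((.525,-.084,.198));
im,_=grab('side','s'); cv2.imwrite('pics/s1.png',cv2.resize(im[125:205,225:295],None,fx=7,fy=7,interpolation=cv2.INTER_CUBIC))
E
```

```text
t 14.28 pos [ 0.5233 -0.0826  0.2001] yaw -8.97 tilt [-0.0036  0.0011] open 0.0353 F [-0.9 -0.6 -3.2] -> units [ 0.053 -0.027  0.048] turn 0.01
```

View pics/s1.png

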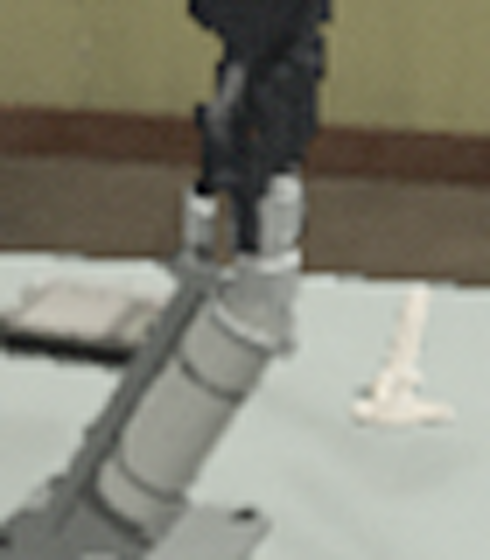

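>>> drive_tool(
  commands="1 -0.25 0 0.05 0;1 -0.25 0 0.15 0;1 -0.25 0 0.15 0;1 -0.1 0 0.15 0;1 0.0 0 0.12 0;1 0.1 0 0.06 0;1 0.2 0 0 0;1 0.25 0 -0.05 0",
)

```text
t: 15.0
tool_pos: [0.522, -0.083, 0.1911]
tool_rot: [0.124, 1.569, -0.123]
contact_force: [-0.8, 0.2, -1.7]
opening: 0.035
```

```bash
python3 - <<'E'
from h import *
go((.525,-.084,.198));
im,_=grab('side','u'); cv2.imwrite('pics/u1.png',cv2.resize(im[125:205,225:295],None,fx=7,fy=7,interpolation=cv2.INTER_CUBIC))
E
```

```text
t 15.0 pos [ 0.522  -0.083   0.1911] yaw -9.02 tilt [-0.0019  0.0005] open 0.035 F [-0.8  0.2 -1.7] -> units [-0.172 -0.013  0.077] turn -0.0
```

View pics/u1.png

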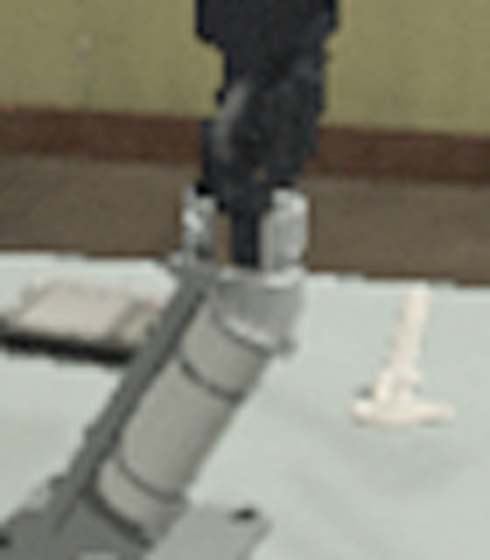

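The lower end is inside the mouth with no force, leaning only about 7°. Push it down against the near flare so the lower end swings away.

>>> drive_tool(
  commands="1 0 0 0.1 0;1 0.15 0 0.1 0;1 0.3 0 0.1 0;1 0.45 0 0.07 0;1 0.55 0 0.04 0;1 0.55 0 0.04 0",
)

```text
t: 15.55
tool_pos: [0.5294, -0.0823, 0.1766]
tool_rot: [0.126, 1.554, -0.121]
contact_force: [4.9, 7.9, 14.1]
opening: 0.0351
```

```bash
python3 - <<'E'
from h import *
go((.525,-.084,.178));
im,_=grab('side','v'); cv2.imwrite('pics/v1.png',cv2.resize(im[125:205,225:295],None,fx=7,fy=7,interpolation=cv2.INTER_CUBIC))
E
```

```text
t 15.55 pos [ 0.5294 -0.0823  0.1766] yaw -9.0 tilt [0.0136 0.0023] open 0.0351 F [ 4.9  7.9 14.1] -> units [-0.038 -0.059 -0.102] turn 0.0
```

View pics/v1.png

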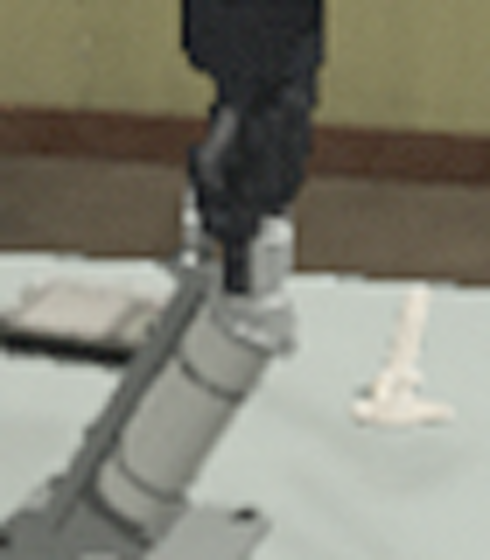

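It is inserted about 15 mm but nearly upright (right edges at u≈293 and 297). Now pull back, levering over the near lip.

>>> drive_tool(
  commands="1 -0.05 -0.04 -0.12 0;1 -0.05 -0.04 -0.24 0;1 -0.03 -0.04 -0.36 0;1 0 -0.04 -0.48 0;1 0.04 -0.04 -0.55 0;1 0.08 -0.04 -0.6 0",
)

```text
t: 16.1
tool_pos: [0.5077, -0.0797, 0.1753]
tool_rot: [0.126, 1.547, -0.119]
contact_force: [8.8, 10.6, 16.8]
opening: 0.035
```

```bash
python3 - <<'E'
from h import *
go((.525,-.084,.178));
im,_=grab('side','w'); cv2.imwrite('pics/w1.png',cv2.resize(im[125:205,225:295],None,fx=7,fy=7,interpolation=cv2.INTER_CUBIC))
E
```

```text
t 16.1 pos [ 0.5077 -0.0797  0.1753] yaw -8.96 tilt [0.0208 0.0029] open 0.035 F [ 8.8 10.6 16.8] -> units [-0.058 -0.038  0.445] turn 0.01
```

View pics/w1.png

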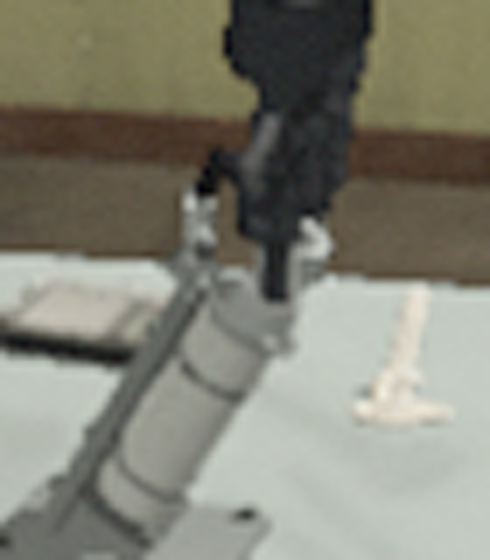

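It is now tilted in line with the tube, its upper end near (313,240). Release.

>>> drive_tool(
  commands="0.3 -0.06 0 0 0;-0.2 -0.06 0 0 0;-1 -0.06 0 0 0;-1 -0.06 0 0 0;-1 -0.06 0 0 0;-1 -0.06 0 0 0",
)

```text
t: 16.65
tool_pos: [0.5, -0.0814, 0.1687]
tool_rot: [0.124, 1.569, -0.124]
contact_force: [0.4, -0.0, -0.8]
opening: 0.0852
```

```bash
python3 - <<'E'
from h import *
go((.525,-.084,.178));
im,_=grab('side','x'); cv2.imwrite('pics/x1.png',cv2.resize(im[125:205,225:295],None,fx=7,fy=7,interpolation=cv2.INTER_CUBIC))
E
```

```text
t 16.65 pos [ 0.5    -0.0814  0.1687] yaw -9.03 tilt [-0.0017  0.0003] open 0.0852 F [ 0.4 -0.  -0.8] -> units [-0.233  0.033  0.628] turn -0.01
```

View pics/x1.png

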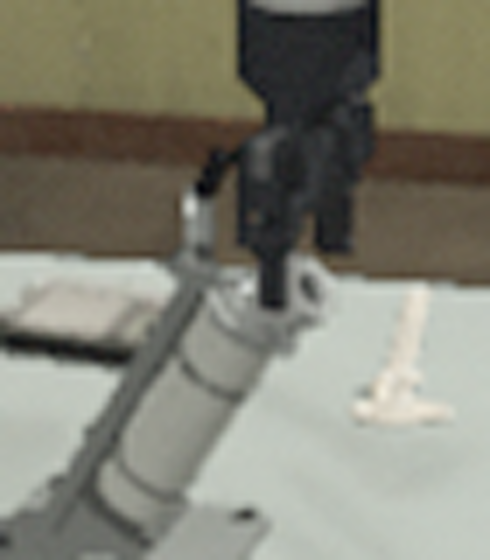

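The short sleeve's top still shows at (308,287), outside the rim. Lift clear and look.

>>> drive_tool(
  commands="-1 -0.6 0 0 0;-1 -1.2 0 0 0;-1 -1.8 0 -0.3 0;-1 -2.4 0 -0.8 0;-1 -2.4 0 -1.6 0;-1 -2.4 0 -2.2 0;-1 -2.4 0 -2.2 0",
)

```text
t: 17.28
tool_pos: [0.4113, -0.0671, 0.266]
tool_rot: [0.123, 1.567, -0.124]
contact_force: [0.3, -0.4, -0.5]
opening: 0.0851
```

```bash
python3 - <<'E'
from h import *
go((.525,-.084,.178));
im,_=grab('top','y');im2,_=grab('side','y'); cv2.imwrite('pics/y1.png',np.hstack([cv2.resize(im[160:220,270:330],None,fx=6.6,fy=6.6,interpolation=cv2.INTER_CUBIC),cv2.resize(im2[145:205,235:295],None,fx=6.6,fy=6.6,interpolation=cv2.INTER_CUBIC)]))
E
```

```text
t 17.28 pos [ 0.4113 -0.0671  0.266 ] yaw -9.04 tilt [ 0.0005 -0.0005] open 0.0851 F [ 0.3 -0.4 -0.5] -> units [2.201 0.029 2.872] turn -0.01
```

View pics/y1.png

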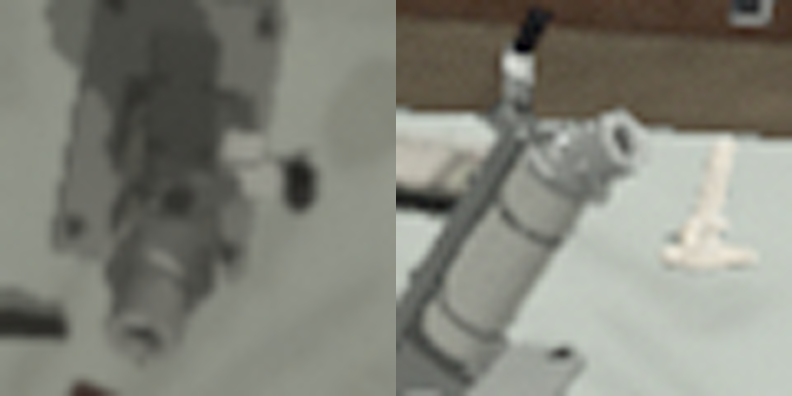

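The short sleeve has leaned too far over the near lip, with its top end at (140,335) in the top view and (623,140) in the side crop. I will measure it, grip the protruding end and swing it up about the lip.

```bash
python3 - <<'E'
from h import *
im=cv2.imread('pics/y_top.png');im2=cv2.imread('pics/y_side.png')
cv2.imwrite('pics/y2.png',np.hstack([cv2.resize(im[188:218,280:310],None,fx=13.3,fy=13.3,interpolation=cv2.INTER_CUBIC),cv2.resize(im2[155:185,250:280],None,fx=13.3,fy=13.3,interpolation=cv2.INTER_CUBIC)]))
# depth points on protruding part
h=np.array([.988,-.156,0]);y=np.array([.156,.988,0])
for n in('top','side'):
    P=pts(n,np.load(f'pics/y_{n}.npy')).reshape(-1,3); Q=P-[.531,-.0845,.16]; a=Q@h;b=Q@y
    s=(a<-.0)&(a>-.06)&(abs(b)<.025)&(Q[:,2]>-.03)&(Q[:,2]<.06); print(n)
    for lo in np.arange(-.06,0,.01):
        k=s&(a>=lo)&(a<lo+.01)
        if k.sum()>3: print(lo.round(3),k.sum(),'z',np.percentile(Q[k,2],[10,50,90]).round(4),'b',np.percentile(b[k],[5,50,95]).round(4))
E
```

```text
top
-0.05 19 z [0.0105 0.0139 0.0208] b [-0.0087  0.0005  0.0138]
-0.04 40 z [0.0138 0.022  0.0354] b [-0.0109  0.0044  0.02  ]
-0.03 34 z [0.0248 0.0325 0.0386] b [-0.0119  0.0043  0.0192]
-0.02 42 z [-0.0026  0.0261  0.0339] b [-0.019   0.0025  0.0198]
-0.01 52 z [-0.0048  0.0118  0.0211] b [-0.0223  0.0008  0.0223]
side
-0.05 22 z [0.0082 0.0147 0.0228] b [-0.0046  0.0053  0.0217]
-0.04 37 z [-0.0017  0.0207  0.0351] b [-0.0042  0.0151  0.0235]
-0.03 26 z [-0.0105  0.0147  0.0305] b [0.0114 0.02   0.0246]
-0.02 30 z [-0.0222 -0.0002  0.022 ] b [0.0045 0.0187 0.0231]
-0.01 24 z [-0.0271  0.0047  0.0147] b [0.009  0.0193 0.024 ]
```

View pics/y2.png

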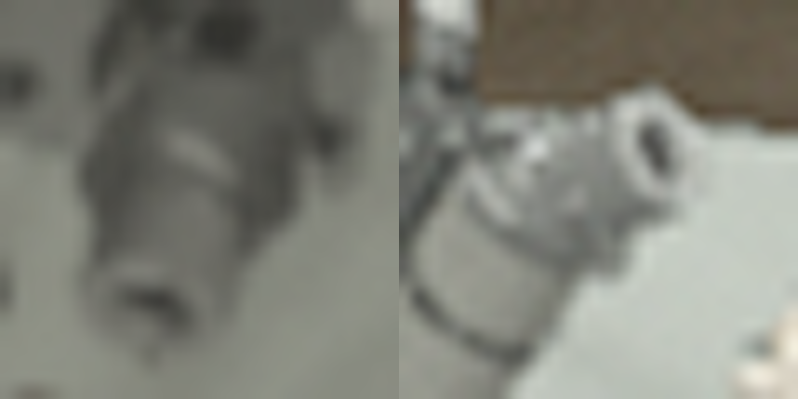

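```bash
python3 - <<'E'
from h import *
go((.4954,-.0758,.22));go((.4954,-.0758,.160))
E
```

```text
t 17.38 pos [ 0.4134 -0.0676  0.2657] yaw -9.04 tilt [ 0.0011 -0.0004] open 0.0855 F [0.5 0.1 0.1] -> units [1.144 0.119 2.055] turn -0.01
t 17.38 pos [ 0.4134 -0.0676  0.2657] yaw -9.04 tilt [ 0.0011 -0.0004] open 0.0855 F [0.5 0.1 0.1] -> units [2.644 0.119 2.053] turn -0.01
```

>>> drive_tool(
  commands="-1 0 0.12 0.8 0;-1 0 0.12 1.6 0;-1 0 0.12 2.05 0;-1 0 0.12 2.05 0;-1 0.8 0.12 2.05 0;-1 1.6 0.12 2.05 0;-1 2.1 0.12 2.05 0;-1 2.1 0.12 2.05 0",
)

```text
t: 18.05
tool_pos: [0.4921, -0.0746, 0.1752]
tool_rot: [0.126, 1.579, -0.122]
contact_force: [-0.5, 0.7, -0.5]
opening: 0.0856
```

```bash
python3 - <<'E'
from h import *
go((.4954,-.0758,.160))
E
```

```text
t 18.05 pos [ 0.4921 -0.0746  0.1752] yaw -9.02 tilt [-0.0111  0.0034] open 0.0856 F [-0.5  0.7 -0.5] -> units [ 0.379 -0.016  0.091] turn -0.0
```

>>> drive_tool(
  commands="-1 0.2 0 0.05 0;-1 0.36 0 0.05 0;-1 0.36 0 0.05 0;-1 0.36 0 0.05 0",
)

```text
t: 18.38
tool_pos: [0.498, -0.0761, 0.1683]
tool_rot: [0.123, 1.566, -0.124]
contact_force: [-0.4, 0.5, 0.1]
opening: 0.0855
```

```bash
python3 - <<'E'
from h import *
go((.4954,-.0758,.160))
im2,_=grab('side','z'); cv2.imwrite('pics/z1.png',cv2.resize(im2[135:195,235:295],None,fx=8,fy=8,interpolation=cv2.INTER_CUBIC))
E
```

```text
t 18.38 pos [ 0.498  -0.0761  0.1683] yaw -9.01 tilt [ 0.0014 -0.0004] open 0.0855 F [-0.4  0.5  0.1] -> units [ 0.208 -0.002 -0.065] turn -0.0
```

View pics/z1.png

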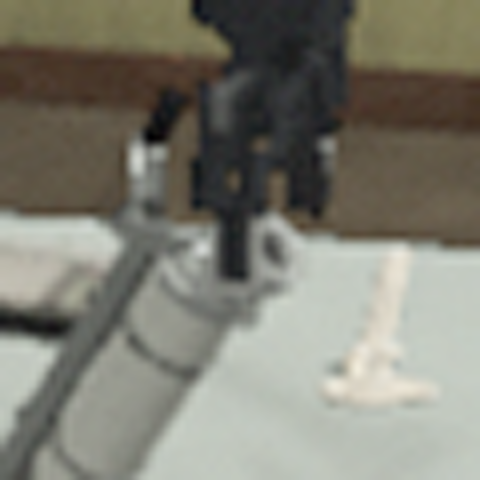

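>>> drive_tool(
  commands="-1 0.16 0 0 0;-1 0.16 0 0 0;-1 0.16 0 0 0;0.3 0.16 0 0 0;1 0.16 0 0 0;1 0.16 0 0 0;1 0.16 0 0 0",
  newtons=25,
)

```text
t: 19.02
tool_pos: [0.4974, -0.0759, 0.161]
tool_rot: [0.124, 1.567, -0.123]
contact_force: [0.6, -0.5, 0.3]
opening: 0.0389
```

```bash
python3 - <<'E'
from h import *
go((.4954,-.0758,.160))
im2,_=grab('side','A'); cv2.imwrite('pics/A1.png',cv2.resize(im2[135:195,235:295],None,fx=8,fy=8,interpolation=cv2.INTER_CUBIC))
E
```

```text
t 19.02 pos [ 0.4974 -0.0759  0.161 ] yaw -9.02 tilt [0.0002 0.0001] open 0.0389 F [ 0.6 -0.5  0.3] -> units [ 0.026 -0.006 -0.051] turn -0.0
```

View pics/A1.png

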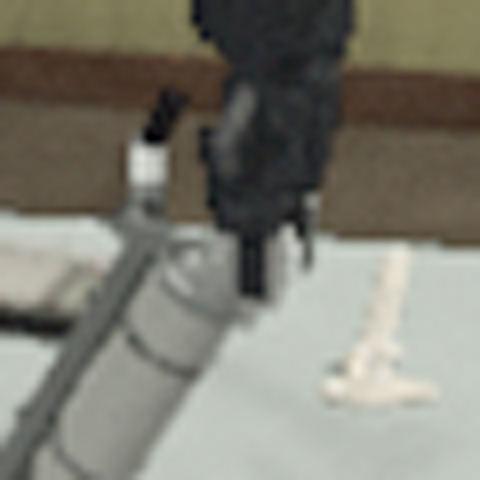

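>>> drive_tool(
  commands="1 0 0 0 0;1 0 0 0 0;1 0 0 0 0",
)

```text
t: 19.32
tool_pos: [0.4975, -0.0759, 0.161]
tool_rot: [0.124, 1.567, -0.124]
contact_force: [0.6, 0.4, 0.6]
opening: 0.0347
```

>>> drive_tool(
  commands="1 -0.05 0 0.1 0;1 -0.08 0 0.2 0;1 -0.1 0 0.3 0;1 -0.1 0 0.42 0;1 -0.12 0 0.5 0;1 -0.12 0 0.5 0",
)

```text
t: 19.82
tool_pos: [0.5166, -0.0788, 0.1646]
tool_rot: [0.124, 1.571, -0.123]
contact_force: [-4.3, 0.7, -4.4]
opening: 0.0348
```

```bash
python3 - <<'E'
from h import *
go((.531,-.0845,.160))
im2,_=grab('side','B'); cv2.imwrite('pics/B1.png',cv2.resize(im2[135:195,235:295],None,fx=8,fy=8,interpolation=cv2.INTER_CUBIC))
E
```

```text
t 19.82 pos [ 0.5166 -0.0788  0.1646] yaw -9.01 tilt [-0.0032  0.0009] open 0.0348 F [-4.3  0.7 -4.4] -> units [ 0.114 -0.084  0.377] turn -0.0
```

View pics/B1.png

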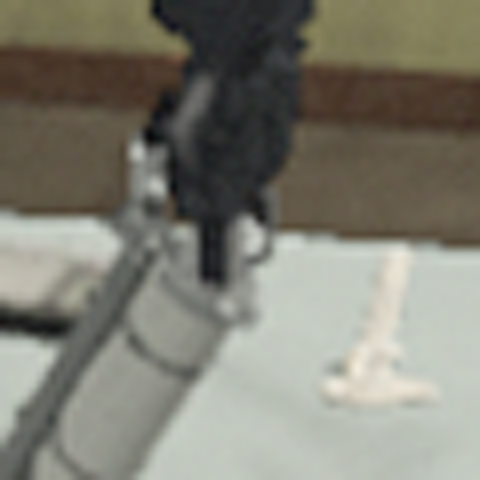

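>>> drive_tool(
  commands="1 -0.05 -0.04 0.07 0;1 -0.1 -0.08 0.15 0;1 -0.1 -0.08 0.2 0;1 -0.1 -0.08 0.2 0",
)

```text
t: 20.2
tool_pos: [0.521, -0.081, 0.1676]
tool_rot: [0.127, 1.579, -0.119]
contact_force: [-13.1, 7.7, -0.3]
opening: 0.0348
```

```bash
python3 - <<'E'
from h import *
go((.531,-.0845,.160))
im2,_=grab('side','C'); cv2.imwrite('pics/C1.png',cv2.resize(im2[135:195,235:295],None,fx=8,fy=8,interpolation=cv2.INTER_CUBIC))
E
```

```text
t 20.2 pos [ 0.521  -0.081   0.1676] yaw -8.98 tilt [-0.0113  0.0062] open 0.0348 F [-13.1   7.7  -0.3] -> units [ 0.186 -0.047  0.264] turn 0.0
```

View pics/C1.png

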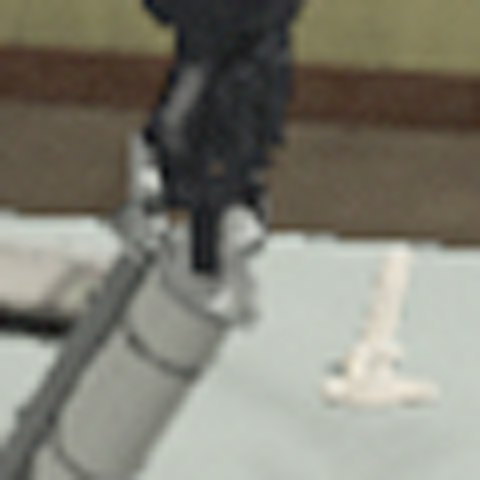

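>>> drive_tool(
  commands="1 0.07 -0.04 -0.05 0;1 0.14 -0.04 -0.05 0;1 0.21 -0.04 -0.03 0;1 0.28 -0.04 0 0;1 0.28 -0.04 0 0",
)

```text
t: 20.67
tool_pos: [0.5217, -0.0822, 0.1637]
tool_rot: [0.128, 1.577, -0.119]
contact_force: [-28.5, 14.4, 29.0]
opening: 0.0351
```

```bash
python3 - <<'E'
from h import *
go((.531,-.0845,.160))
im2,_=grab('side','D'); cv2.imwrite('pics/D1.png',cv2.resize(im2[135:195,235:295],None,fx=8,fy=8,interpolation=cv2.INTER_CUBIC))
E
```

```text
t 20.67 pos [ 0.5217 -0.0822  0.1637] yaw -8.99 tilt [-0.0094  0.0062] open 0.0351 F [-28.5  14.4  29. ] -> units [ 0.09  -0.021  0.24 ] turn 0.0
```

View pics/D1.png

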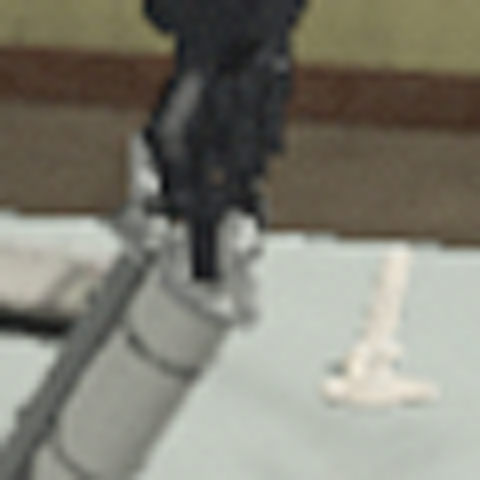

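>>> drive_tool(
  commands="1 -0.08 0 -0.1 0;1 -0.08 0 -0.15 0;1 -0.08 0 -0.15 0",
)

```text
t: 20.97
tool_pos: [0.5199, -0.0823, 0.1643]
tool_rot: [0.126, 1.562, -0.12]
contact_force: [-4.1, 8.1, 5.8]
opening: 0.0352
```

```bash
python3 - <<'E'
from h import *
go((.531,-.0845,.160))
im2,_=grab('side','E'); cv2.imwrite('pics/E1.png',cv2.resize(im2[135:195,235:295],None,fx=8,fy=8,interpolation=cv2.INTER_CUBIC))
E
```

```text
t 20.97 pos [ 0.5199 -0.0823  0.1643] yaw -8.96 tilt [0.0052 0.0034] open 0.0352 F [-4.1  8.1  5.8] -> units [ 0.108 -0.011  0.281] turn 0.01
```

View pics/E1.png

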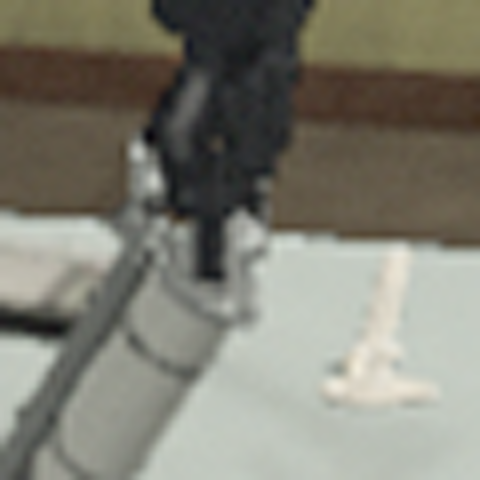

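Forces have eased and the sleeve is in line with the tube, about half inserted. Release gently.

>>> drive_tool(
  commands="0.2 0 0 0 0;0 0 0 0 0;-0.3 0 0 0 0;-0.3 0 0 0 0;-0.3 0 0 0 0",
)

```text
t: 21.43
tool_pos: [0.5191, -0.0845, 0.1622]
tool_rot: [0.123, 1.565, -0.124]
contact_force: [-0.4, 0.5, 0.1]
opening: 0.0556
```

```bash
python3 - <<'E'
from h import *
go((.531,-.0845,.160))
im2,_=grab('side','F'); cv2.imwrite('pics/F1.png',cv2.resize(im2[135:195,235:295],None,fx=8,fy=8,interpolation=cv2.INTER_CUBIC))
E
```

```text
t 21.43 pos [ 0.5191 -0.0845  0.1622] yaw -9.02 tilt [ 0.0019 -0.0008] open 0.0556 F [-0.4  0.5  0.1] -> units [0.056 0.047 0.294] turn -0.0
```

View pics/F1.png

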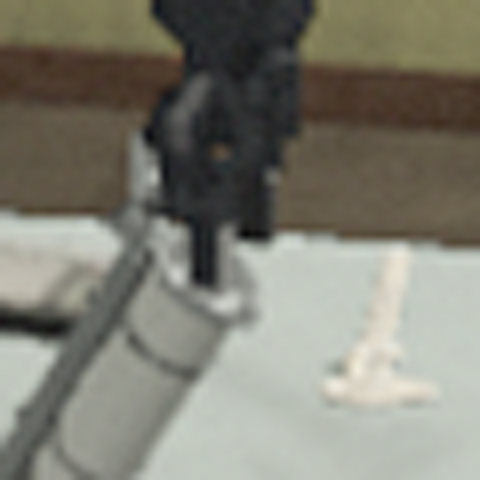

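The sleeve has gone down: its end is no longer above the rim. Back the arm off straight up, then toward the robot, and check with both views.

>>> drive_tool(
  commands="-1 -0.5 0 0 0;-1 -1.2 0 0 0;-1 -2.0 0 0 0;-1 -2.6 0 -0.6 0;-1 -2.6 0 -1.4 0;-1 -2.6 0 -2.2 0;-1 -2.6 0 -2.8 0;-1 -2.6 0 -2.8 0",
)

```text
t: 22.15
tool_pos: [0.4055, -0.0662, 0.266]
tool_rot: [0.123, 1.566, -0.124]
contact_force: [-0.1, 0.2, 0.2]
opening: 0.0857
```

```bash
python3 - <<'E'
from h import *
go((.531,-.0845,.160))
im,_=grab('top','G');im2,_=grab('side','G'); cv2.imwrite('pics/G1.png',np.hstack([cv2.resize(im[165:215,275:325],None,fx=8,fy=8,interpolation=cv2.INTER_CUBIC),cv2.resize(im2[135:185,235:285],None,fx=8,fy=8,interpolation=cv2.INTER_CUBIC)]))
F=np.array
from math import *
def frame(yaw):
    h=F([cos(yaw),sin(yaw),0]);u=F([0,0,1.]); return np.stack([.866*h+.5*u,np.cross(u,h),-.5*h+.866*u])
R=frame(radians(-9));m=F([.531,-.0845,.161])
for n in('top','side'):
    P=pts(n,np.load(f'pics/G_{n}.npy')).reshape(-1,3);Q=(P-m)@R.T; r=np.hypot(Q[:,0],Q[:,1]); 
    s=(r<.016)&(abs(Q[:,2])<.06); print(n,s.sum(),np.sort(Q[s,2]).round(3)[::3])
E
```

```text
t 22.15 pos [ 0.4055 -0.0662  0.266 ] yaw -9.04 tilt [ 0.0013 -0.0008] open 0.0857 F [-0.1  0.2  0.2] -> units [2.653 0.043 3.167] turn -0.01
top 76 [-0.016 -0.013 -0.012 -0.01  -0.009 -0.008 -0.008 -0.007 -0.006 -0.006
 -0.005 -0.005 -0.004 -0.004 -0.004 -0.003 -0.002 -0.002 -0.002 -0.002
 -0.002 -0.001 -0.001  0.     0.001  0.003]
side 26 [-0.009 -0.008 -0.005 -0.003 -0.002 -0.002 -0.001 -0.001  0.001]
```

View pics/G1.png

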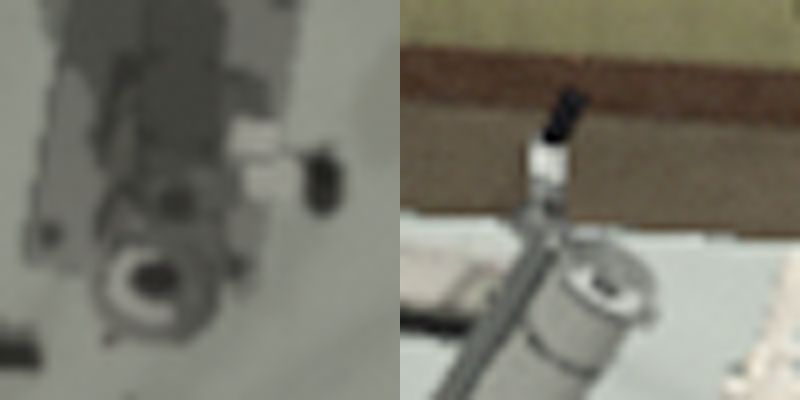

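The short sleeve's end face now lies just below the rim, at (150,280) in the top crop and (605,285) in the side crop. The keeper is still open, with its knob at (322,180). Measure the knob and go there.

```bash
python3 - <<'E'
from h import *
im=cv2.imread('pics/G_top.png').astype(int); im2=cv2.imread('pics/G_side.png').astype(int)
def blob(im,u0,v0,u1,v1,t):
    g=im[v0:v1,u0:u1].max(2); w=np.clip(t-g,0,None); v,u=np.mgrid[v0:v1,u0:u1]; return (u*w).sum()/w.sum(),(v*w).sum()/w.sum()
a=blob(im,309,180,322,194,75); b=blob(im2,248,142,262,154,60); print(a,b,tri(('top',*a),('side',*b)))
go((.562,-.144,.26));go((.562,-.144,.205))
E
```

```text
(np.float64(314.85540069686414), np.float64(187.2560975609756)) (np.float64(254.94603174603174), np.float64(149.36666666666667)) (array([ 0.56428403, -0.14257997,  0.2160251 ]), [np.float64(0.0006432247577724706), np.float64(0.000643224757772582)])
t 22.25 pos [ 0.4078 -0.0668  0.2661] yaw -9.05 tilt [ 0.0022 -0.0008] open 0.0856 F [0.6 0.3 0.2] -> units [ 0.162 -1.301  4.111] turn -0.01
t 22.25 pos [ 0.4078 -0.0668  0.2661] yaw -9.05 tilt [ 0.0022 -0.0008] open 0.0856 F [0.6 0.3 0.2] -> units [ 1.537 -1.3    4.108] turn -0.01
```

>>> drive_tool(
  commands="-0.2 -0.2 -0.3 0.9 0;-0.2 -0.2 -0.6 1.8 0;-0.2 -0.2 -0.9 2.7 0;-0.2 -0.2 -1.2 3.5 0;-0.2 -0.2 -1.28 4.13 0;-0.2 -0.2 -1.28 4.13 0;-0.2 -0.2 -1.28 4.13 0",
)

```text
t: 22.83
tool_pos: [0.5641, -0.1436, 0.272]
tool_rot: [0.124, 1.57, -0.123]
contact_force: [0.9, 0.4, 0.1]
opening: 0.051
```

```bash
python3 - <<'E'
from h import *
go((.5635,-.143,.208))
E
```

```text
t 22.83 pos [ 0.5641 -0.1436  0.272 ] yaw -9.03 tilt [-0.0026  0.0011] open 0.051 F [0.9 0.4 0.1] -> units [ 1.6    0.011 -0.013] turn -0.01
```

>>> drive_tool(
  commands="-0.2 0.5 0 0 0;-0.2 1.0 0 0 0;-0.2 1.4 0 -0.03 0;-0.2 1.58 0 -0.05 0;-0.2 1.58 0 -0.05 0;-0.2 1.58 0 -0.05 0",
  newtons=25,
)

```text
t: 23.33
tool_pos: [0.5607, -0.1425, 0.2108]
tool_rot: [0.123, 1.567, -0.123]
contact_force: [-0.2, -0.5, -0.0]
opening: 0.0511
```

```bash
python3 - <<'E'
from h import *
go((.5635,-.143,.208))
im2,_=grab('side','H'); cv2.imwrite('pics/H1.png',cv2.resize(im2[105:185,225:295],None,fx=7,fy=7,interpolation=cv2.INTER_CUBIC))
E
```

```text
t 23.33 pos [ 0.5607 -0.1425  0.2108] yaw -9.01 tilt [ 0.0001 -0.    ] open 0.0511 F [-0.2 -0.5 -0. ] -> units [ 0.07  -0.001  0.07 ] turn -0.0
```

View pics/H1.png

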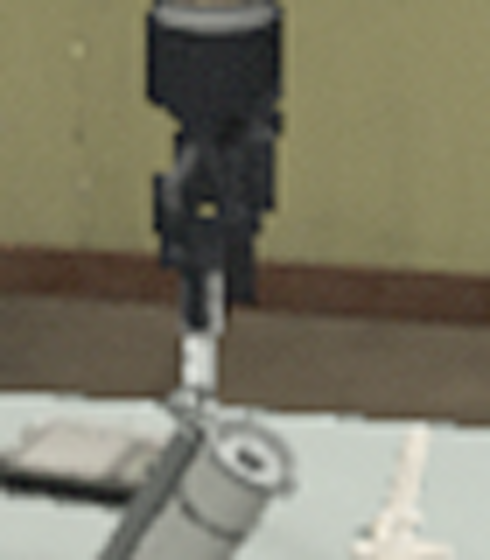

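The fingers straddle the knob, which is hidden behind the near finger at about (195,300), above the white arm. Close.

>>> drive_tool(
  commands="0.4 0.05 0 0.05 0;1 0.05 0 0.05 0;1 0.05 0 0.05 0;1 0.05 0 0.05 0;1 0.05 0 0.05 0;1 0.05 0 0.05 0",
)

```text
t: 23.88
tool_pos: [0.5622, -0.1407, 0.2087]
tool_rot: [0.127, 1.57, -0.119]
contact_force: [-4.1, 7.9, 1.1]
opening: 0.0134
```

Knob gripped (opening 13.4 mm). Swing it along its arc.

>>> drive_tool(
  commands="1 0.07 -0.05 -0.12 0;1 0.14 -0.08 -0.24 0;1 0.2 -0.1 -0.35 0;1 0.27 -0.1 -0.46 0;1 0.34 -0.09 -0.58 0;1 0.4 -0.08 -0.7 0;1 0.47 -0.04 -0.81 0;1 0.53 0 -0.92 0",
)

```text
t: 24.55
tool_pos: [0.5281, -0.1372, 0.1891]
tool_rot: [0.123, 1.562, -0.124]
contact_force: [3.7, 1.0, 2.7]
opening: 0.0124
```

```bash
python3 - <<'E'
from h import *
go((.5635,-.143,.208))
im2,_=grab('side','I'); cv2.imwrite('pics/I1.png',cv2.resize(im2[105:185,225:295],None,fx=7,fy=7,interpolation=cv2.INTER_CUBIC))
E
```

```text
t 24.55 pos [ 0.5281 -0.1372  0.1891] yaw -9.02 tilt [ 0.0053 -0.0006] open 0.0124 F [3.7 1.  2.7] -> units [-0.467 -0.005  0.899] turn -0.0
```

View pics/I1.png

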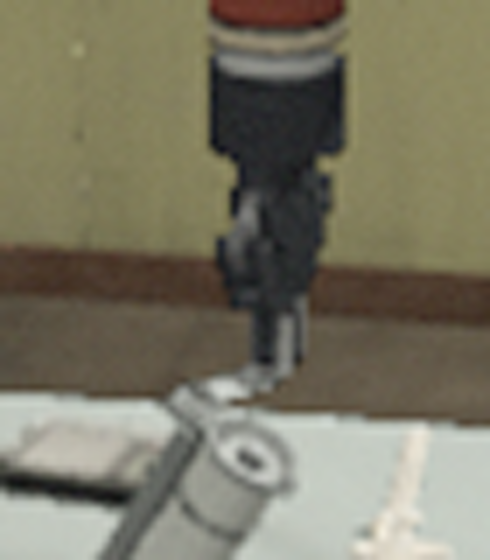

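The keeper follows: its arm now points toward (265,375) in the crop. Continue to the stop.

>>> drive_tool(
  commands="1 0.06 0.06 -0.11 0;1 0.13 0.13 -0.22 0;1 0.19 0.22 -0.32 0;1 0.24 0.31 -0.42 0;1 0.29 0.42 -0.5 0;1 0.33 0.53 -0.58 0;1 0.37 0.66 -0.64 0;1 0.4 0.79 -0.7 0",
)

```text
t: 25.27
tool_pos: [0.4989, -0.1037, 0.1692]
tool_rot: [0.12, 1.58, -0.129]
contact_force: [-11.5, -8.0, 2.5]
opening: 0.0129
```

>>> drive_tool(
  commands="1 0.03 0.14 -0.04 0;1 0.045 0.28 -0.07 0;1 0.05 0.42 -0.09 0;1 0.055 0.56 -0.1 0;1 0.055 0.62 -0.1 0;1 0.055 0.62 -0.1 0",
)

```text
t: 25.77
tool_pos: [0.4994, -0.0764, 0.1664]
tool_rot: [0.123, 1.579, -0.125]
contact_force: [-8.5, -1.0, 2.0]
opening: 0.013
```

```bash
python3 - <<'E'
from h import *
go((.5635,-.143,.208))
im2,_=grab('side','J'); cv2.imwrite('pics/J1.png',cv2.resize(im2[105:185,225:295],None,fx=7,fy=7,interpolation=cv2.INTER_CUBIC))
E
```

```text
t 25.77 pos [ 0.4994 -0.0764  0.1664] yaw -9.01 tilt [-0.012  -0.0001] open 0.013 F [-8.5 -1.   2. ] -> units [-1.059 -1.397  1.832] turn -0.0
```

View pics/J1.png

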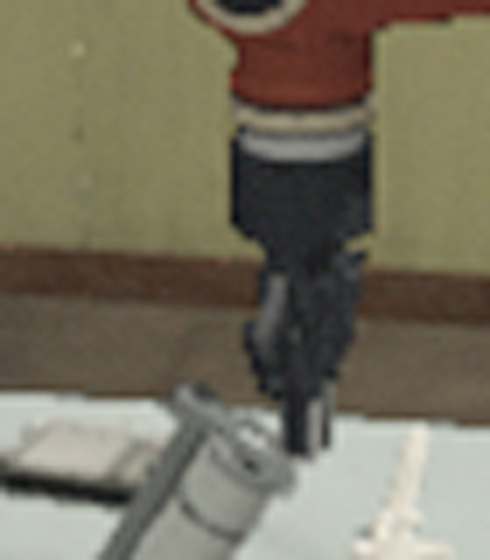

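Close to shut. Push on a little in +y to feel the stop.

>>> drive_tool(
  commands="1 0 0.08 0.08 0;1 0 0.16 0.1 0;1 0 0.22 0.1 0;1 0 0.22 0.1 0",
)

```text
t: 26.15
tool_pos: [0.5, -0.0753, 0.1661]
tool_rot: [0.11, 1.592, -0.139]
contact_force: [-26.5, -26.2, 9.3]
opening: 0.013
```

A firm stop: -26 N in y with hardly any travel. Ease off, open and lift away.

>>> drive_tool(
  commands="1 0 -0.12 -0.08 0;0.5 0 -0.12 -0.08 0;0 0 -0.12 -0.08 0;-0.2 0 -0.12 -0.08 0;-0.2 0 -0.12 -0.08 0",
)

```text
t: 26.57
tool_pos: [0.5049, -0.0724, 0.1687]
tool_rot: [0.123, 1.568, -0.123]
contact_force: [0.1, -0.4, 0.1]
opening: 0.0512
```

>>> drive_tool(
  commands="-0.2 -0.6 0 0 0;-0.2 -1.3 0 0 0;-0.2 -2.0 0 0 0;-0.2 -2.4 0 -0.6 0;-0.2 -2.4 0 -1.4 0;-0.2 -2.4 0 -2.2 0;-0.2 -2.4 0 -2.2 0",
)

```text
t: 27.15
tool_pos: [0.415, -0.0577, 0.2652]
tool_rot: [0.123, 1.568, -0.123]
contact_force: [0.0, -0.3, -0.6]
opening: 0.0515
```

```bash
python3 - <<'E'
from h import *
go((.5635,-.143,.208))
im,_=grab('top','K');im2,_=grab('side','K'); cv2.imwrite('pics/K1.png',np.hstack([cv2.resize(im[165:215,275:325],None,fx=8,fy=8,interpolation=cv2.INTER_CUBIC),cv2.resize(im2[145:195,235:285],None,fx=8,fy=8,interpolation=cv2.INTER_CUBIC)]))
E
```

```text
t 27.15 pos [ 0.415  -0.0577  0.2652] yaw -8.96 tilt [-0.0003 -0.0003] open 0.0515 F [ 0.  -0.3 -0.6] -> units [ 1.429 -1.527  3.999] turn 0.01
```

View pics/K1.png

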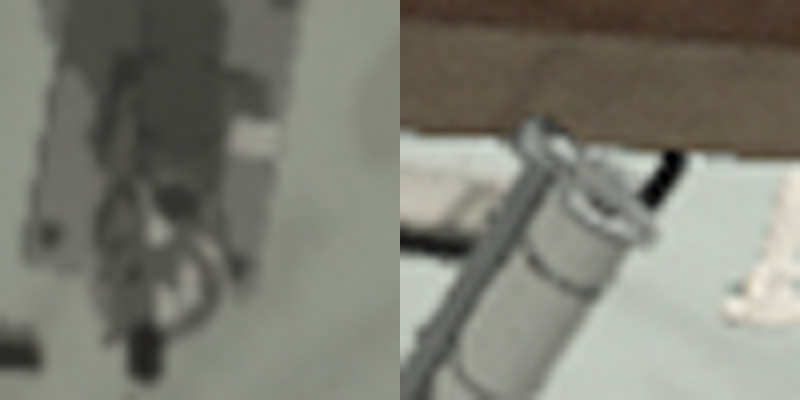

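View pics/K_top.png

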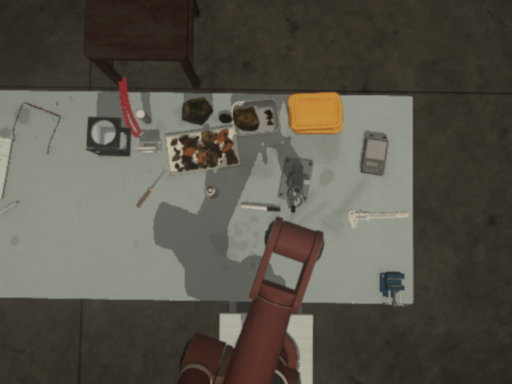

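```bash
python3 - <<'E'
from h import *
k,r=tri(('top',292.7,208.5),('side',267.8,167.1)); print(k,r)
f=lambda s:(s[0]-.0)
for yaw in(-9,-8,-10):
    h=np.array([np.cos(np.radians(yaw)),np.sin(np.radians(yaw))]);y=np.array([-h[1],h[0]])
    d=k[:2]-[.5622,-.0894]; print(yaw,'h',d@h,'y_t',d@y,'q',np.arcsin(-(d@y)/.058))
# pivot hole in top view now
p,_r=tri(('top',275+178/8-.4,165+200/8-.4),('side',235+145/8-.4,145+130/8-.4)); print('pivot',p,_r)
E
```

```text
[ 0.50121499 -0.07960944  0.17351526] [np.float64(0.00041541923525172466), np.float64(0.00041541923525172456)]
-9 h -0.06176576032625359 y_t 0.00012986836929949268 q -0.0022391116865176416
-8 h -0.06175408658622236 y_t 0.0012078097428394358 q -0.02082581128747516
-10 h -0.06175861961735108 y_t -0.0009481125634038019 q 0.016347496444054536
pivot [ 0.55997892 -0.09023299  0.18986262] [np.float64(0.0010749380308654871), np.float64(0.001074938030865596)]
```

```bash
python3 - <<'E'
from h import *
from math import *
def frame(yaw):
    h=np.array([cos(yaw),sin(yaw),0]);u=np.array([0,0,1.]); return np.stack([.866*h+.5*u,np.cross(u,h),-.5*h+.866*u])
R=frame(radians(-9));m=np.array([.531,-.0845,.161])
for n in('top','side'):
    P=pts(n,np.load(f'pics/G_{n}.npy')).reshape(-1,3);Q=(P-m)@R.T; r=np.hypot(Q[:,0],Q[:,1])
    a=(r<.014)&(r>.007)&(abs(Q[:,2])<.03); b=(r>.023)&(r<.028)&(abs(Q[:,2])<.012)&(Q[:,0]<.015)
    print(n,'sleeve end',a.sum(),np.median(Q[a,2]),'rim',b.sum(),np.percentile(Q[b,2],[25,50,75,90]))
E
```

```text
top sleeve end 46 -0.004242739497675056 rim 46 [0.00148125 0.00371314 0.00576911 0.00808057]
side sleeve end 13 -0.0022780585351041428 rim 29 [-0.00730204 -0.00300068  0.00232467  0.00336999]
```

```bash
python3 - <<'E'
from h import *
print(ctrl.finish_job(), ctrl.get_obs()['t'])
E
```

```text
the job is handed in; nothing more can be done
the job is handed in; nothing more can be done
```

Both sleeves are in the tube, the long plain one first and the short grooved one on top. The keeper is shut and released. I handed the job in at about 27 s; no verdict was reported.

- **Insertion:** The tool can only point straight down, so I tilted each sleeve by pressing or levering it against the mouth's lips while it was gripped, then released it to slide down. The long sleeve needed a few tries.
- **One slip:** On its first release the short sleeve tipped over the near lip. I gripped it again, swung it back into line and released it, and it slid in.
- **Forces:** The highest reading I saw was about 49 N, when the short sleeve pressed on the far rim. The wrist limit is 120 N. I could not separately measure the load on the gripper body, which is limited to 40 N.

Last checks:
- **Short sleeve:** In the top camera its end is about 8 mm below the rim, as expected when it is fully seated. The side camera's depth was too noisy to confirm this: it put the end about level with the rim. The keeper swung across without snagging.
- **Long sleeve:** I did not measure it directly; its position follows from the short sleeve's height.
- **Keeper:** I pushed it until it stopped firmly (about 26 N). After release the measured knob position gives an angle of 0.00 ± 0.02 rad.
- **Bystanders:** The drum, file, pen and caliper look unmoved in the last top view. I judged this by eye and did not measure it.
- **Robot:** The arm was clear of everything, with contact force near zero.

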